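Hang the pink caddy on the lash-bar carousel

ROBOT

A 6-joint arm with a two-finger parallel gripper is mounted at the origin on the work surface. World frame = base frame: x ahead of the robot, y to its left, z up, the work surface at z = 0. Lengths are in m, angles in rad, forces in N, time in s.
With the tool pointing down it reaches from about 0.425 to 0.95 m from the base axis. Payload 3.5 kg.
Tool frame: the origin (TCP) lies at the very end of the fingers, on their centre line; the grasp point (between the pads) lies 19 mm behind it; z points along the fingers, y is the direction in which the jaws open and shut (so a half turn about z gives the same grasp; the last joint's range is limited). The gripper opens to 85 mm and grips with 20 to 120 N. Pads are 22 mm wide; open, the fingers measure 114 mm over their backs; the gripper's body (76 mm by 85 mm) begins 54 mm behind the grasp point. The pads swing forward as they close: fully open they stand 13 mm farther back than shut.
Start: joints at [-1.35, 0.286, 1.577, -0, 1.279, -0.15], TCP at [0.245, -0.629, 0.206] pointing down, gripper open.
Joint ranges: [-2.77, 2.77], [-0.9, 2.22], [0.21, 2.48], [-1.53, 4.67], [0.24, 2.81], [-2.84, 2.84]. Speed limits (rad/s): [2.79, 2.79, 3.14, 3.14, 3.14, 3.14].

INTERFACE

Orientations are given as a unit quaternion [x, y, z, w].
In Python, from plant import get_state, read_camera, sign_off gives the robot as it stands.
- The arm moves only by the tool step_arm, never from a script. Its argument "targets" is a list that holds one entry, the list of rows, each a list of 5 numbers: the opening, from 0 (shut) to 1 (fully open), then the shift along the tool's x, y, z each as a share of 4 cm, from -1 to 1, then the turn about the tool's z as a share of 5 degrees, from -1 to 1. A call has 1 to 10 rows; each row shifts and turns the commanded pose from where the row before left it, along the tool's axes as they then stand; what a row does not reach is not made up. A row lasts 1/12 s, in which the tool goes at most 41.7 mm and 7.16 degrees, less where a joint would pass 70% of its speed; a pose out of reach is approached as far as the arm can. A call with a number of a shift or a turn outside -1 to 1 is refused whole. A call with a gripper value outside its range is refused whole. The fingers move at their own pace and stop on an object; "squeeze" is the grip in N (left out, the last holds). Time passes only in rows, so rows that do not move let the fingers close. It gives the time, the measured TCP pose, the force and the opening at its end, in the units of the state.
- get_state(): the state, without advancing time (a new reading comes with each control period).
- read_camera(name): name is "scene" or "top"; returns a dict with "pixels" (420x560x3 uint8, red, green, blue), "range_z" (420x560 float32, m along the optical axis (not along the pixel's ray), 0 where there is no reading), "mtx" (3x3 intrinsics, pixels), "k1" (the pictures are not rectified: a ray, as slopes to the right and down, at radius r is drawn at 1 + k1 r^2 times it, then the intrinsics apply), "rvec" (rotation vector, rad) and "tvec" (3), from world to camera coordinates, as OpenCV has them. Camera axes: x right, y down, z forward; pixel columns grow to the right and rows downward; lengths in m; the calibration is good to about 2 mm. A picture is of the moment at which its call begins.
- sign_off(): hands the job in, once; it reports no verdict.
The state is a dict: "time": time; "qpos": joint angles; "dq": joint speeds; "joint_efforts": joint torques, N m; "eef_pos": TCP position; "tcp_rot": TCP orientation; "contact_force": force on the tool from outside, world axes, zero at the start; "wrist_torque": the same for the moment, N m; "opening": opening from 0.0 (shut) to 1.0 (fully open).
Only numpy, scipy, OpenCV 4.12 (cv2) and the standard library are available. Lean on these libraries where they do the work, as an engineer would, in place of code of your own. Each camera call takes 0.05 s, during which the arm holds its last target.

TASK

Turn the carousel anticlockwise by hand so that its empty hook comes round to the front, gently but firmly until you feel it come up against its hidden stop, without forcing the stop. Only then hang the pink caddy by its opening on that hook, let it down softly, and leave it hanging there at rest. The other caddies must stay on their hooks, and everything else on the table must be left alone.

Things in the scene. Friction and masses are not known exactly. Their poses are not given: they have to be found in the camera images.
- foot: Fixed round white foot, 190 mm diameter, 16 mm high. Origin on the carousel's turning axis at table height; its -x axis points to the front (the robot's side). Hidden in the hub is a stop, set to another angle each time: against it the empty hook points to the front within 0.35 rad. Its springy pad adds 2.5 N per mm of push 70 mm from the axis: 5 to 8 N there seats it, over 16 N damages it.
- carousel: Turning head: centre post and four level rose-gold arms 90 degrees apart. Origin on the axis at table height; x axis along the empty arm. Knob on the post reaches 186 mm, hung caddies 178 mm above the table. Light drag (a push of 1.3 N on an arm 70 mm out), stays where left, but springs a few hundredths of a rad off its stop. At the start 0.55 to 1.95 rad clockwise (seen from above) of the stop.
- empty_hook (a point): Resting place on the empty hook: top face of its arm, 85 mm out from the axis, 150 mm above the table; x points outwards along the arm, z up. The arm is a bar 8 mm wide and 8 mm high, reaching from the post (18 mm diameter) to 114 mm from the axis; its last 8 mm (106 to 114 mm) stand up 14 mm above the arm's top face. It starts on the left (+y) side.
- pink_caddy_center (a point): Centre, half-way up, of the pink can with a white hanger, 115 mm tall, 70 to 170 g, upright on the table; z up. Can: 45 mm diameter, 55 mm tall. On it stands a hanger plate 10 mm thick (along x), 36 mm wide (along y), with an opening right through along x. Above the opening a solid tab to grip, 30 mm wide along y, 93 to 115 mm above the underside.
- pink_caddy_eye (a point): Middle of the top edge of that opening, 87 mm above the can's underside; same axes. The opening is 26 mm wide and 32 mm high (55 to 87 mm), the side bars 5 mm wide; over its top 15 mm it narrows evenly to 12 mm, a notch that centres the can on the arm. Hung up, this edge rests on the arm at the empty_hook point (or elsewhere between post and upturned end); either x direction may point along the arm.
- white_caddy_eye (a point): White canister hung on another of the carousel's hooks; same size and shape as the pink one; it rides round with the carousel and must stay on its hook
- lilac_caddy_eye (a point): Lilac canister hung on another of the carousel's hooks; same size and shape as the pink one; it rides round with the carousel and must stay on its hook
- mint_caddy_eye (a point): Mint green canister hung on another of the carousel's hooks; same size and shape as the pink one; it rides round with the carousel and must stay on its hook
- paper_tube: Bystander: white closed paper tube, 62 mm diameter, 105 mm tall; origin at the centre of its underside. Leave it alone.
- lash_jar: Bystander: amber jar with black cap, 56 mm diameter, 50 mm tall; origin at the centre of its underside. Leave it alone.
- glue_bottle: Bystander: small blue bottle with white cap, 32 mm diameter, 75 mm tall; origin at the centre of its underside. Leave it alone.
- tile_box: Bystander: flat cream box, 75 x 110 mm, 20 mm tall; origin at the centre of its underside. Leave it alone.
- mini_fan: Bystander: upright pink hand-held device, 48 mm diameter, 110 mm tall; origin at the centre of its underside. Leave it alone.

How it is judged:
On the way, in this order (a step that is already met when the one before it is completed fails the run):
1. the empty hook has been turned to the front and the carousel is pressed against its stop (over 3 N on the stop) while the pink caddy is not yet hung (contact force between carousel and foot above 3 N and x of empty_hook in the frame of foot below -0.065 m and distance between pink_caddy_eye and empty_hook above 0.05 m), for 0.15 s.
2. the pink caddy hangs on the empty hook (x of pink_caddy_eye in the frame of empty_hook between -0.06 and 0.019 m and y of pink_caddy_eye in the frame of empty_hook between -0.012 and 0.012 m and z of pink_caddy_eye in the frame of empty_hook between -0.004 and 0.004 m and angle between pink_caddy_eye's own z axis and vertical below 0.2 rad and x of empty_hook in the frame of foot below -0.065 m), for 0.2 s.
At the end, for the whole second after the job is handed in: Pink caddy hangs still, released, upright (0.2 rad), its opening's top edge on the once-empty hook's arm (4 mm in height, 12 mm sideways, between post and upturned end); that hook points to the front (at least 65 of its 85 mm towards -x); the other caddies rest on their arms (6 mm in height) (all of step 2 and linear speed of pink_caddy below 0.03 m/s and contact force between the fingers and pink_caddy below 0.05 N and z of white_caddy_eye in the frame of empty_hook between -0.006 and 0.006 m and z of lilac_caddy_eye in the frame of empty_hook between -0.006 and 0.006 m and z of mint_caddy_eye in the frame of empty_hook between -0.006 and 0.006 m); the robot touches nothing.
It fails at once if the stop is forced: more than 25 N on it (about 18 N of push at 70 mm from the axis) (contact force between carousel and foot above 25 N).
It fails at once if the pink caddy is pressed on the carousel with more than 15 N (contact force between pink_caddy and carousel above 15 N).
It fails at once if the pink caddy is knocked over (angle between pink_caddy_eye's own z axis and vertical above 0.8 rad).
It fails at once if another caddy comes off its hook (height (world z) of any of white_caddy_eye, lilac_caddy_eye, mint_caddy_eye below 0.12 m).
It fails at once if a bystander on the table is disturbed (moved over 20 mm) (distance of any of paper_tube, lash_jar, glue_bottle, tile_box, mini_fan from where it was at the start of the episode above 0.02 m).
It also fails if it takes over 70 s, if anything falls off the work surface, if the arm or the gripper's body presses on something with over 40 N, if the wrist force passes 120 N, or if a joint passes its speed limit or range.

## Working session

There is one attempt and no reset: what is moved stays moved. The work goes in short steps, Python scripts to look and compute and a tool call to move; the robot and the scene stay as the last step left them, time stands still between calls to the robot, and variables do not carry over. Pictures are saved under pics/ and viewed, and the job is handed in when it is done.

Besides the shell and the picture viewer there is one more tool, called after "Emit:" in YAML: its name, and indented under it one key for each argument. step_arm: Moves the arm, as the interface text tells. Shift numbers are shares of 4 cm and turn numbers shares of 5 degrees, none past 1 either way. Its arguments: {"type":"object","properties":{"targets":{"type":"array"},"squeeze":{"type":"number"}},"required":["targets"]}

```bash
mkdir -p pics; ls
cat > h.py <<'E'
import numpy as np, cv2
from plant import get_state, read_camera, sign_off
def grab(name):
    c=read_camera(name); return c
def save(c,fn): cv2.imwrite(fn,c["pixels"][:,:,::-1])
def Rt(c):
    R=cv2.Rodrigues(np.array(c["rvec"],float))[0]; return R,np.array(c["tvec"],float).ravel()
def slopes(c,u,v):
    K=np.array(c["mtx"]); u=np.asarray(u,float);v=np.asarray(v,float)
    xd=(u-K[0,2])/K[0,0]; yd=(v-K[1,2])/K[1,1]; k=float(np.ravel(c["k1"])[0])
    x,y=xd.copy(),yd.copy()
    for _ in range(20):
        f=1+k*(x*x+y*y); x=xd/f;y=yd/f
    return x,y
def plane(c,u,v,z):
    R,t=Rt(c); x,y=slopes(c,u,v); d=np.stack([x,y,np.ones_like(x)],-1)@R; o=-R.T@t
    s=(z-o[2])/d[...,2]; return o+s[...,None]*d
def depthpts(c,u,v):
    R,t=Rt(c); u=np.asarray(u);v=np.asarray(v); z=c["range_z"][v.astype(int),u.astype(int)].astype(float)
    x,y=slopes(c,u,v); P=np.stack([x*z,y*z,z],-1); return (P-t)@R
def cloud(c):
    v,u=np.mgrid[0:420,0:560]; P=depthpts(c,u.ravel(),v.ravel()).reshape(420,560,3)
    P[c["range_z"]<=0]=np.nan; return P
def proj(c,P):
    K=np.array(c["mtx"]);k=float(np.ravel(c["k1"])[0])
    return cv2.projectPoints(np.atleast_2d(np.array(P,float)),np.array(c["rvec"],float),np.array(c["tvec"],float),K,np.array([k,0,0,0,0.]))[0].reshape(-1,2)
E
python3 - <<'E'
from h import *
s=get_state(); print({k:np.round(v,3) for k,v in s.items()})
for n in("scene","top"):
    c=grab(n); save(c,f"pics/{n}0.png"); R,t=Rt(c); print(n,-R.T@t,R[2],c["mtx"],c["k1"])
E
```

```text
pics
{'time': np.float64(0.0), 'qpos': array([-1.35 ,  0.287,  1.578,  0.   ,  1.279, -0.15 ]), 'dq': array([-0.002,  0.   , -0.001, -0.   , -0.001, -0.   ]), 'joint_efforts': array([-0.0000e+00, -4.0598e+01, -2.9262e+01, -0.0000e+00,  6.0000e-03,
        0.0000e+00]), 'eef_pos': array([ 0.244, -0.628,  0.204]), 'tcp_rot': array([ 0.983,  0.184, -0.   , -0.001]), 'contact_force': array([ 1.11 , -0.912, -0.844]), 'wrist_torque': array([-0.051,  0.037, -0.038]), 'opening': np.float64(1.0)}
scene [ 1.42092367 -0.42140132  1.03788543] [-0.6534776   0.30639128 -0.6921643 ] [[511.29218578   0.         276.94141803]
 [  0.         511.29218578 213.78231415]
 [  0.           0.           1.        ]] 0.04067018148105204
top [0.37650038 0.00861984 1.04474043] [ 0.19769386 -0.02310921 -0.97999138] [[413.6272699    0.         280.10528537]
 [  0.         413.6272699  210.01934413]
 [  0.           0.           1.        ]] -0.12063150001648254
```

View pics/scene0.png

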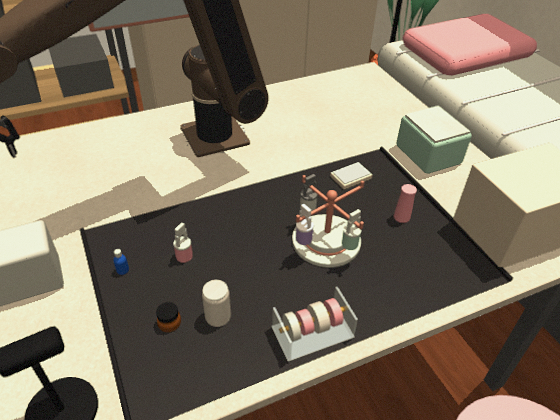

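View pics/top0.png

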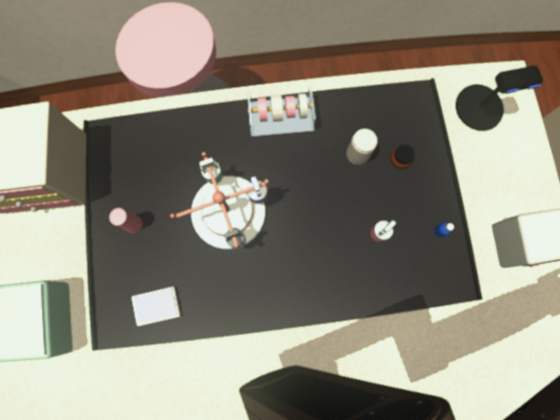

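The scene view shows the pink caddy near (183,245) and the carousel near (328,235). In the top view the carousel post is near (219,198), the empty arm's tip near (172,216) and the pink caddy near (383,230). Next I'll measure these.

Run:
```python
from h import *
ct=grab("top"); cs=grab("scene")
for n,c,(x0,y0,x1,y1) in (("t",ct,(150,140,290,260)),("s",cs,(270,160,380,280)),("tp",ct,(360,205,410,255)),("sp",cs,(160,215,210,275))):
    im=c["pixels"][y0:y1,x0:x1,::-1]; k=int(min(780/(x1-x0),590/(y1-y0)))
    cv2.imwrite(f"pics/z_{n}.png",cv2.resize(im,None,fx=k,fy=k,interpolation=cv2.INTER_CUBIC)); print(n,k)
hsv=cv2.cvtColor(ct["pixels"],cv2.COLOR_RGB2HSV)
# foot circle: white pixels in region via cloud height
for nm,c in(("top",ct),("scene",cs)):
    P=cloud(c)
    m=(abs(P[...,2]-.016)<.006)&(P[...,0]>.3)
    hs=cv2.cvtColor(c["pixels"],cv2.COLOR_RGB2HSV); 
    m&=(hs[...,2]>120)
    # pick largest component
    n,l,st,ce=cv2.connectedComponentsWithStats(cv2.morphologyEx(m.astype(np.uint8),cv2.MORPH_CLOSE,np.ones((15,15))))
    for i in np.argsort(-st[1:,4])[:3]+1: 
        v,u=np.nonzero(l==i); Q=plane(c,u,v,.016); hull=cv2.convexHull(Q[:,:2].astype(np.float32)); print(nm,st[i],cv2.minEnclosingCircle(hull))
# high points near carousel z>0.12
    m=(P[...,2]>.125)&(P[...,2]<.2)
    n,l,st,ce=cv2.connectedComponentsWithStats(m.astype(np.uint8))
    for i in range(1,n):
        if 20<st[i,4]<5000: print(nm,st[i],np.nanmean(P[l==i],0))
```

```text
t 4
s 4
tp 11
sp 9
top [ 132  287   48   39 1360] ((0.3823363482952118, 0.32048147916793823), 0.06438368558883667)
top [ 191  177   60   72 1218] ((0.5979821085929871, 0.11792247742414474), 0.09398037940263748)
top [243 201  23  42 524] ((0.5611993074417114, 0.05604676529765129), 0.055811695754528046)
top [   0  105   67   97 1923] [0.73249659 0.51164244 0.16400308]
top [ 171  152   98   96 1117] [0.59918643 0.11074222 0.15918304]
top [ 515  209   45   56 2039] [ 0.42300235 -0.60439302  0.13835503]
top [   0  284   45   74 2841] [0.37824468 0.60816389 0.12764073]
scene [292 228  69  37 804] ((0.5989399552345276, 0.11523318290710449), 0.09462150186300278)
scene [272 319  82  42 653] ((0.8485984206199646, -0.05533513426780701), 0.09465645253658295)
scene [331 162  41  25 567] ((0.38167330622673035, 0.32105234265327454), 0.0664452314376831)
scene [  0   0  21  18 192] [-1.01834404 -0.54709183  0.14062633]
scene [  88    0  100   28 1507] [-0.72686759 -0.05331429  0.15834603]
scene [542   0  18  10 101] [-0.18008389  1.6527817   0.13721787]
scene [191  88  34  27 512] [ 0.04107757 -0.03427096  0.15961222]
scene [ 406  106   64   36 1071] [0.38395792 0.6154708  0.12793405]
scene [240 113  23  11  87] [0.22264572 0.04691861 0.19207297]
scene [ 463  167   97   70 2301] [0.80210126 0.50701553 0.16254075]
scene [ 295  174   70   58 1148] [0.60614565 0.10399406 0.15739782]
scene [   0  220   51   50 1883] [ 0.4302011  -0.61127425  0.13944704]
scene [  3 350  61  36 308] [ 0.80946922 -0.60668081  0.1723151 ]
```

```bash
ls pics
```

```text
scene0.png
top0.png
z_s.png
z_sp.png
z_t.png
z_tp.png
```

View pics/z_t.png

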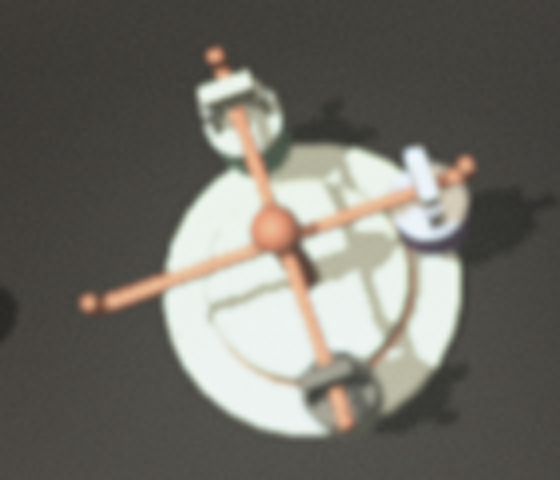

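View pics/z_tp.png

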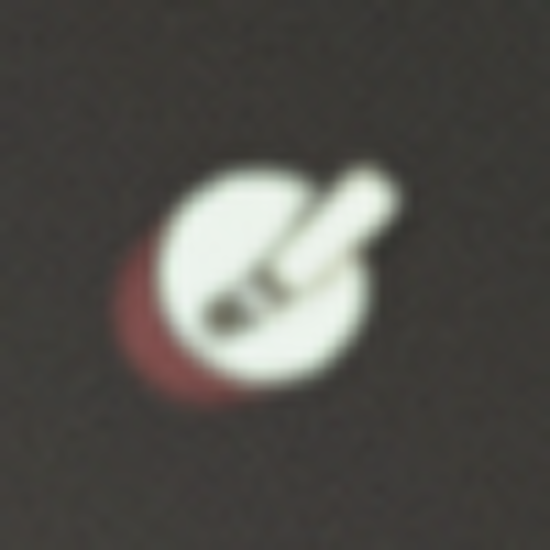

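View pics/z_sp.png

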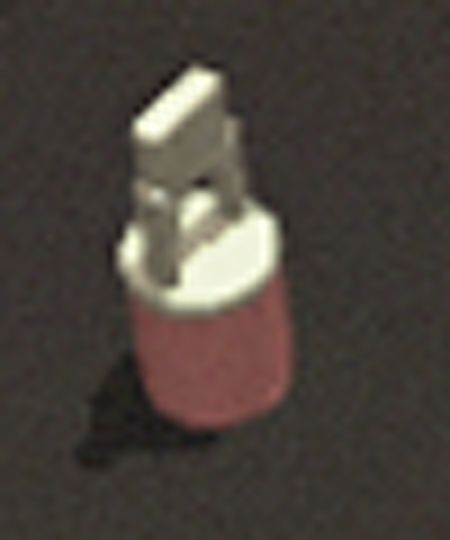

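View pics/z_s.png

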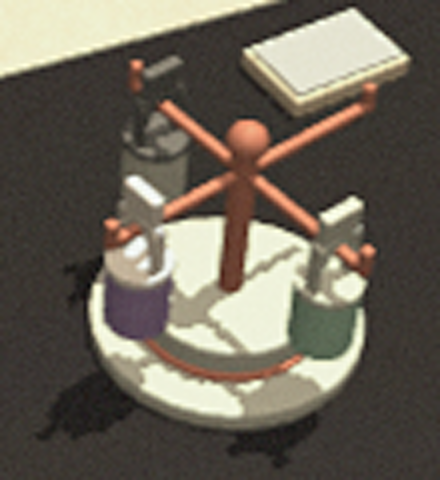

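Run:
```python
from h import *
ct=grab("top"); cs=grab("scene")
f=lambda u,v,z,c=ct: np.round(plane(c,np.array([u]),np.array([v]),z)[0],4)
e=f(172,215.5,.164); l=f(267,180.7,.164); w=f(203.75,153.75,.164)
print("tips e,lilac,other",e,l,w)
print("mid e-l",(e+l)/2, "len",np.linalg.norm(e-l),"ang e",np.degrees(np.arctan2(*(e-l)[[1,0]])))
print("knob",f(218.5,197,.178))
# scene tips: empty (370,90)/4+(270,160)
e2=f(270+370/4,160+88/4,.164,cs);l2=f(270+115/4,160+226/4,.164,cs);w2=f(270+368/4,160+250/4,.164,cs);m2=f(270+136/4,160+65/4,.164,cs)
print("scene",e2,l2,w2,m2,(e2+l2)/2,(w2+m2)/2,"ang",np.degrees(np.arctan2(*(e2-l2)[[1,0]])))
# foot fit by white/dark boundary top
for c,nm,x0,y0,x1,y1 in((ct,"top",185,170,270,252),(cs,"scene",288,210,366,268)):
    hs=cv2.cvtColor(c["pixels"],cv2.COLOR_RGB2HSV); m=np.zeros((420,560),np.uint8); m[y0:y1,x0:x1]=(hs[y0:y1,x0:x1,2]>130)
    v,u=np.nonzero(m); Q=plane(c,u,v,.016)[:,:2]; 
# pink tab
for c,nm,x0,y0,x1,y1 in((ct,"top",365,205,410,255),(cs,"scene",160,215,210,275)):
    P=cloud(c)[y0:y1,x0:x1]; 
    m=(P[...,2]>.106)&(P[...,2]<.125); Q=P[m]; print(nm,"tab",m.sum(),Q.mean(0)); 
    r=cv2.minAreaRect(Q[:,:2].astype(np.float32)); print(r)
    m=(abs(P[...,2]-.055)<.004); Q=P[m];print("canTop",m.sum(),cv2.minEnclosingCircle(Q[:,:2].astype(np.float32)))
    v,u=np.nonzero(m);
# bright ends by pixel
print("tab top pts top", f(360+380/11,205+185/11,.115), f(360+290/11,205+285/11,.115))
print("scene tab top face ends", f(160+206/9,215+75/9,.115,cs), f(160+150/9,215+130/9,.115,cs))
print("can bottom rim centre top white disk", f(360+262/11,205+278/11,.055))
print("scene disk", f(160+200/9,215+250/9,.055,cs))
```

```text
tips e,lilac,other [0.572  0.2239 0.164 ] [0.6233 0.0082 0.164 ] [0.7041 0.142  0.164 ]
mid e-l [0.59765 0.11605 0.164  ] len 0.22171644052708403 ang e 103.37813250909458
knob [0.5966 0.1165 0.178 ]
scene [0.5742 0.2236 0.164 ] [0.6258 0.0108 0.164 ] [0.7053 0.1432 0.164 ] [0.492  0.0915 0.164 ] [0.6    0.1172 0.164 ] [0.59865 0.11735 0.164  ] ang 103.63007726679157
top tab 62 [ 0.49601368 -0.25751049  0.11380899]
((0.4969179332256317, -0.2588108777999878), (0.009946741163730621, 0.03051738254725933), 36.55950164794922)
canTop 187 ((0.49629122018814087, -0.2582186758518219), 0.022851312533020973)
scene tab 62 [ 0.49600922 -0.26000236  0.11339937]
((0.4950796961784363, -0.26019570231437683), (0.012253067456185818, 0.028966255486011505), 33.87632751464844)
canTop 133 ((0.49374255537986755, -0.2574336528778076), 0.024838091805577278)
tab top pts top [ 0.5032 -0.271   0.115 ] [ 0.4849 -0.2483  0.115 ]
scene tab top face ends [ 0.4875 -0.2472  0.115 ] [ 0.5023 -0.2678  0.115 ]
can bottom rim centre top white disk [ 0.4942 -0.2589  0.055 ]
scene disk [ 0.4954 -0.2582  0.055 ]
```

Emit:
step_arm:
  targets:
    - [[0, 0, 0, -0.65, 0.77], [0, 0, 0, 0, 0.77], [0, 0, 0, 0, 0]]
  squeeze: 30

```text
time: 0.55
eef_pos: [0.2448, -0.63, 0.234]
tcp_rot: [0.993, 0.117, 0.0, 0.002]
contact_force: [0.2, 0.5, -0.4]
opening: 0.602
```

```bash
cat >> h.py <<'E'
from scipy.spatial.transform import Rotation as Ro
def tool(s=None):
    s=s or get_state(); M=Ro.from_quat(s["tcp_rot"]).as_matrix(); p=np.array(s["eef_pos"])
    return p,M,np.degrees(np.arctan2(M[1,0],M[0,0]))
def goto(tx,ty,tz,th=None,s=None):
    """remaining shift in tool axes in shares of 4cm, turn in shares of 5 deg"""
    p,M,a=tool(s); d=M.T@(np.array([tx,ty,tz])-p)/.04
    print("pos",np.round(p,4),"th",round(a,2),"shares",np.round(d,3),"turn",None if th is None else round(-(((th-a+90)%180)-90)/5,3))
E
python3 - <<'E'
from h import *
s=get_state(); print(s["contact_force"],s["opening"],s["time"]); goto(.6012,.1972,.23,13.5)
E
```

```text
[ 0.18594886  0.48667953 -0.40706485] 0.6017052490409502 0.55
pos [ 0.2448 -0.63    0.234 ] th 13.48 shares [ 13.485 -18.034   0.035] turn -0.004
```

Emit:
step_arm:
  targets:
    - [[0, 0.54, -0.72, 0, 0], [0, 0.54, -0.72, 0, 0], [0, 0.54, -0.72, 0, 0], [0, 0.54, -0.72, 0, 0], [0, 0.54, -0.72, 0, 0], [0, 0.54, -0.72, 0, 0], [0, 0.54, -0.72, 0, 0], [0, 0.54, -0.72, 0, 0], [0, 0.54, -0.72, 0, 0], [0, 0.54, -0.72, 0, 0]]

```text
time: 1.38
eef_pos: [0.3871, -0.2964, 0.2311]
tcp_rot: [0.993, 0.119, -0.0, -0.001]
contact_force: [0.5, 0.4, -1.0]
opening: 0.003
```

Emit:
step_arm:
  targets:
    - [[0, 0.54, -0.72, 0, 0], [0, 0.54, -0.72, 0, 0], [0, 0.54, -0.72, 0, 0], [0, 0.54, -0.72, 0, 0], [0, 0.54, -0.72, 0, 0], [0, 0.54, -0.72, 0, 0], [0, 0.54, -0.72, 0, 0], [0, 0.54, -0.72, 0, 0], [0, 0.54, -0.72, 0, 0], [0, 0.54, -0.72, 0, 0]]

```text
time: 2.22
eef_pos: [0.5296, 0.034, 0.2311]
tcp_rot: [0.993, 0.119, -0.001, -0.0]
contact_force: [0.2, 0.4, -0.5]
opening: 0.001
```

Run:
```python
from h import *
s=get_state(); print(s["contact_force"],s["opening"],s["time"]); goto(.6012,.1972,.23,13.5)
```

```text
[ 0.24327654  0.42973722 -0.5450911 ] 0.000943256584993982 2.2167
pos [0.5296 0.034  0.2311] th 13.67 shares [ 2.705 -3.541  0.026] turn 0.035
```

Emit:
step_arm:
  targets:
    - [[0, 0.54, -0.71, 0, 0], [0, 0.54, -0.71, 0, 0], [0, 0.54, -0.71, 0, 0], [0, 0.54, -0.71, 0, 0], [0, 0.54, -0.7, 0, 0], [0, 0, 0, 0, 0], [0, 0, 0, 0, 0]]

```text
time: 2.8
eef_pos: [0.6011, 0.1965, 0.2303]
tcp_rot: [0.993, 0.12, -0.001, 0.0]
contact_force: [-0.3, -0.3, 0.3]
opening: -0.0
```

Run:
```python
from h import *
s=get_state(); print(s["contact_force"],s["opening"],s["time"]); goto(.6012,.1972,.134,13.5)
for n in("scene","top"): c=grab(n);save(c,f"pics/{n}1.png")
c=grab("scene"); im=c["pixels"][130:290,240:420,::-1]; cv2.imwrite("pics/s1z.png",cv2.resize(im,None,fx=3.5,fy=3.5))
```

```text
[-0.33566977 -0.30481445  0.27467514] -0.0004610806850028191 2.8
pos [0.6011 0.1965 0.2303] th 13.79 shares [ 0.014 -0.017  2.407] turn 0.058
```

View pics/s1z.png

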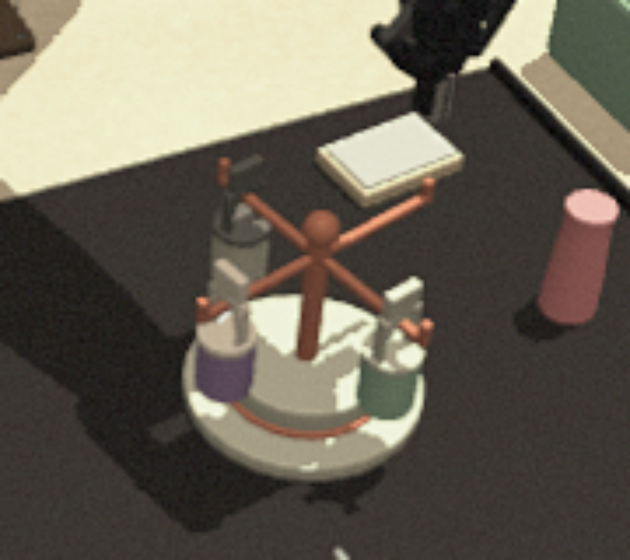

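View pics/top1.png

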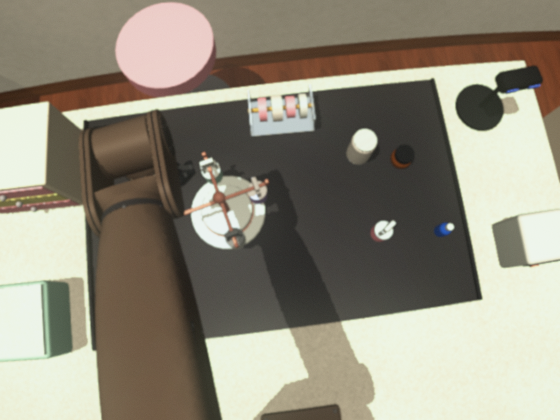

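The gripper stands over the gap just behind the empty arm, and the fingers are at about (364,157) in the scene view. I'll lower next to the arm.

Emit:
step_arm:
  targets:
    - [[0, 0, 0, 0.7, 0], [0, 0, 0, 0.7, 0], [0, 0, 0, 0.5, 0], [0, 0, 0, 0.3, 0], [0, 0, 0, 0.2, 0], [0, 0, 0, 0, 0]]

```text
time: 3.45
eef_pos: [0.6005, 0.194, 0.1343]
tcp_rot: [0.993, 0.117, -0.001, 0.0]
contact_force: [-0.4, -0.6, 0.9]
opening: -0.004
```

Run:
```python
from h import *
s=get_state(); print(s["contact_force"],s["opening"],s["time"]); goto(.6012,.1972,.134,13.5)
p,M,a=tool(s); q=M.T@(p-np.array([.599,.1165,p[2]])); print("tool-frame rel axis mm",q*1000)
for d in (5,3,1):
    t=np.radians(d); x,y=q[:2]; n=np.array([x*np.cos(t)+y*np.sin(t),-x*np.sin(t)+y*np.cos(t)])-q[:2]; print(d,n/.04,-d/5)
c=grab("scene"); im=c["pixels"][130:290,240:420,::-1]; cv2.imwrite("pics/s2z.png",cv2.resize(im,None,fx=3.5,fy=3.5))
```

```text
[-0.36593052 -0.58689559  0.92384913] -0.0038070835441814063 3.45
pos [0.6005 0.194  0.1343] th 13.49 shares [ 0.035 -0.074  0.008] turn -0.002
tool-frame rel axis mm [ 1.95698093e+01 -7.50096468e+01 -4.36882330e-02]
5 [-0.16529976 -0.03550467] -1.0
3 [-0.09881303 -0.02303516] -0.6
1 [-0.03280199 -0.0082529 ] -0.2
```

View pics/s2z.png

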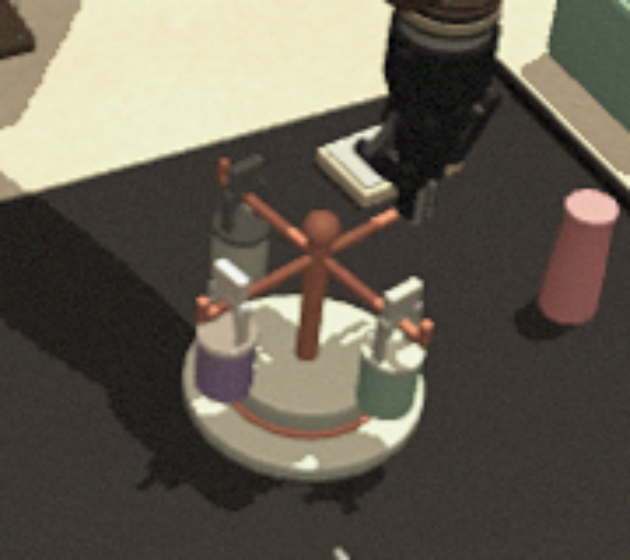

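The shut fingers are down on the far side of the empty arm at about (422,195) in the zoomed picture. I'll push round the arc in 5-degree rows, staying short of the earliest stop.

Emit:
step_arm:
  targets:
    - [[0, -0.08, -0.018, 0, -0.5], [0, -0.08, -0.018, 0, -0.5], [0, -0.165, -0.036, 0, -1], [0, -0.165, -0.036, 0, -1], [0, -0.165, -0.036, 0, -1], [0, -0.165, -0.036, 0, -1], [0, -0.1, -0.023, 0, -0.6]]

```text
time: 4.08
eef_pos: [0.566, 0.1866, 0.1385]
tcp_rot: [0.934, 0.356, 0.002, 0.0]
contact_force: [-0.2, -0.1, 0.4]
opening: 0.004
```

```bash
cat > st.py <<'E'
from h import *
s=get_state(); p,M,a=tool(s); q=M.T@(p-np.array([.599,.1165,p[2]])); f=M.T@s["contact_force"]
print("t",s["time"],"pos",np.round(p,4),"th",round(a,2),"rel",np.round(q*1000,1),"Ftool",np.round(f,2),"torq",np.round(s["wrist_torque"],2))
E
python3 st.py
```

```text
t 4.0833 pos [0.566  0.1866 0.1385] th 41.77 rel [ 22.1 -74.3  -0.1] Ftool [-0.24 -0.05 -0.4 ] torq [0.03 0.01 0.  ]
```

```bash
python3 - <<'E'
from h import *
c=grab("scene"); im=c["pixels"][130:290,240:420,::-1]; cv2.imwrite("pics/s3z.png",cv2.resize(im,None,fx=3.5,fy=3.5))
E
python3 st.py
```

```text
t 4.1333 pos [0.5656 0.1864 0.1383] th 41.8 rel [ 21.7 -74.4  -0.1] Ftool [-0.04  0.39  0.1 ] torq [-0.07  0.03  0.03]
```

View pics/s3z.png

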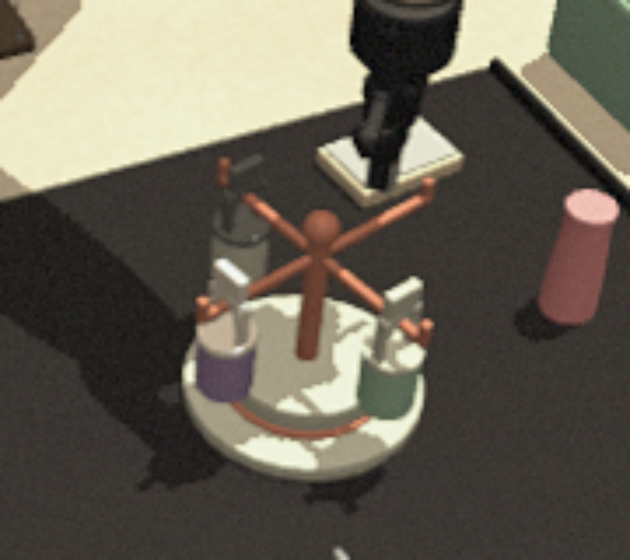

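Run:
```python
from h import *
s=get_state(); p=s["eef_pos"]
cs=grab("scene"); ct=grab("top")
print(p, proj(cs,p), proj(cs,p+[0,0,.02]), proj(cs,p-[0,0,.04]))
# lowest depth points of dark finger near
P=cloud(cs); 
for v in range(170,192,2): print(v,[tuple(np.round(P[v,u],3)) for u in (346,349,352)])
print("arm", [tuple(np.round(P[v,u],3)) for u,v in ((360,183),(350,189),(340,195))])
```

```text
[0.56560862 0.18643689 0.13834187] [[347.55424351 190.97341162]] [[348.40926137 185.28423544]] [[345.8974287  202.01071963]]
170 [(np.float64(0.607), np.float64(0.143), np.float64(0.254)), (np.float64(0.612), np.float64(0.148), np.float64(0.257)), (np.float64(0.574), np.float64(0.185), np.float64(0.217))]
172 [(np.float64(0.603), np.float64(0.147), np.float64(0.244)), (np.float64(0.609), np.float64(0.152), np.float64(0.247)), (np.float64(0.593), np.float64(0.172), np.float64(0.228))]
174 [(np.float64(0.58), np.float64(0.164), np.float64(0.215)), (np.float64(0.603), np.float64(0.157), np.float64(0.235)), (np.float64(0.591), np.float64(0.174), np.float64(0.22))]
176 [(np.float64(0.572), np.float64(0.17), np.float64(0.2)), (np.float64(0.589), np.float64(0.168), np.float64(0.214)), (np.float64(0.591), np.float64(0.175), np.float64(0.213))]
178 [(np.float64(0.571), np.float64(0.172), np.float64(0.192)), (np.float64(0.572), np.float64(0.181), np.float64(0.19)), (np.float64(0.571), np.float64(0.19), np.float64(0.187))]
180 [(np.float64(0.572), np.float64(0.172), np.float64(0.186)), (np.floa
[... 498 characters left out ...]
np.float64(0.278), np.float64(0.013)), (np.float64(0.425), np.float64(0.289), np.float64(0.01)), (np.float64(0.423), np.float64(0.301), np.float64(0.004))]
188 [(np.float64(0.421), np.float64(0.282), np.float64(0.001)), (np.float64(0.427), np.float64(0.289), np.float64(0.003)), (np.float64(0.432), np.float64(0.296), np.float64(0.005))]
190 [(np.float64(0.431), np.float64(0.276), np.float64(0.003)), (np.float64(0.433), np.float64(0.285), np.float64(0.001)), (np.float64(0.578), np.float64(0.191), np.float64(0.15))]
arm [(np.float64(0.419), np.float64(0.333), np.float64(0.003)), (np.float64(0.435), np.float64(0.287), np.float64(0.006)), (np.float64(0.583), np.float64(0.152), np.float64(0.151))]
```

Run:
```python
from h import *
s=get_state(); p=s["eef_pos"]
cs=grab("scene")
im=cs["pixels"][140:205,315:395,::-1].astype(float); im=np.clip(im*1.8+15,0,255).astype(np.uint8)
im=cv2.resize(im,None,fx=9,fy=9,interpolation=cv2.INTER_CUBIC)
for dz in(0,.02,.04,.06,.1):
    u,v=proj(cs,p+[0,0,dz])[0]; cv2.circle(im,(int((u-315+.5)*9),int((v-140+.5)*9)),4,(0,255,0),-1)
cv2.imwrite("pics/s4z.png",im)
```

```text
(no output)
```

View pics/s4z.png

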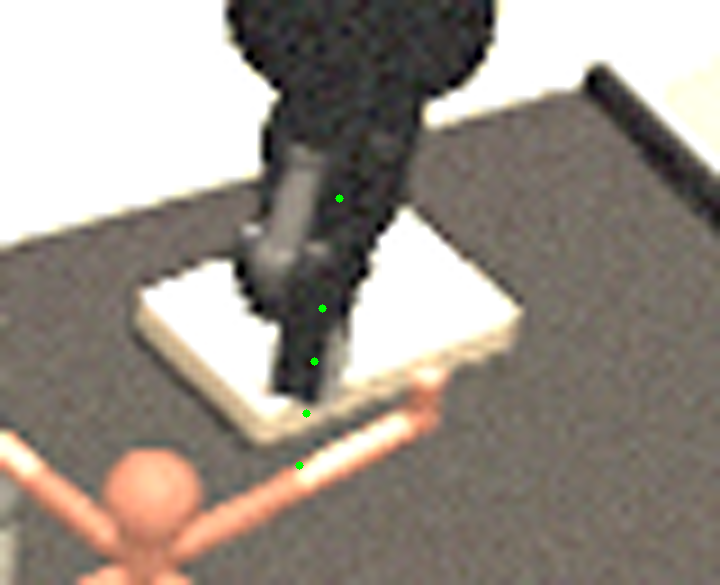

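Run:
```python
from h import *
cs=grab("scene"); ct=grab("top")
for p in([.6011,.1965,.2303],[.6005,.194,.1343]): print(p,[(proj(cs,np.array(p)+[0,0,dz])[0].round(1)) for dz in(0,.02,.04)])
s=get_state(); print(s)
# dark points near tool cloud: z histogram of columns near tool axis
p=s["eef_pos"]
for n,c in(("scene",cs),("top",ct)):
    P=cloud(c).reshape(-1,3); m=(np.hypot(P[:,0]-p[0],P[:,1]-p[1])<.075)&(P[:,2]>.155)&(P[:,2]<.42)
    Q=P[m]; r=np.hypot(*(Q[:,:2]-p[:2]).T)
    for z in np.arange(.155,.42,.015):
        k=(Q[:,2]>=z)&(Q[:,2]<z+.015); 
        if k.sum(): 
            tl=(Q[k,:2]-p[:2]); a=np.radians(41.8); X=tl@[np.cos(a),np.sin(a)]; Y=tl@[np.sin(a),-np.cos(a)]
            print(n,round(z,3),k.sum(),"X",np.percentile(X,[5,95]).round(3),"Y",np.percentile(Y,[5,95]).round(3))
```

```text
[0.6011, 0.1965, 0.2303] [array([362.3, 170.9]), array([363.4, 164.6]), array([364.5, 158.2])]
[0.6005, 0.194, 0.1343] [array([356.5, 199.4]), array([357.5, 193.7]), array([358.4, 187.9])]
{'time': 4.3833, 'qpos': array([1.48469033e-01, 1.78712910e-01, 1.83620454e+00, 5.41135598e-05,
       1.12475823e+00, 9.95202396e-01]), 'dq': array([ 0.00121931,  0.00673268,  0.00654534, -0.00026779,  0.00204852,
       -0.00473147]), 'joint_efforts': array([-2.24598089e-04, -3.47389519e+01, -2.74743140e+01, -2.34006720e-04,
       -1.55545084e-03,  4.00845791e-03]), 'eef_pos': array([0.56599603, 0.18669176, 0.13696053]), 'tcp_rot': array([9.35182950e-01, 3.54163706e-01, 9.41889098e-04, 1.79278596e-04]), 'contact_force': array([ 0.86985745, -0.10910021, -0.57950805]), 'wrist_torque': array([ 0.01959706, -0.01193945,  0.0320965 ]), 'opening': -0.003673071509282956}
scene 0.155 25 X [-0.012  0.033] Y [-0.028  0.008]
scene 0.17 45 X [-0.015  0.01 ] Y [-0.003  0.072]
scene 0.185 39 X [-0.023  0.01 ] Y [0.002 0.068]
scene 0.2 22 X [-0.006  0.012] Y [-0.014  0.03 ]
scene 0.215 31 X [-0.012  0.012] Y [0
[... 526 characters left out ...]
6 X [-0.057  0.047] Y [-0.02   0.059]
scene 0.395 279 X [-0.065  0.053] Y [-0.017  0.063]
scene 0.41 246 X [-0.064  0.055] Y [-0.017  0.064]
top 0.17 46 X [-0.033 -0.013] Y [0.06  0.071]
top 0.185 7 X [-0.027 -0.017] Y [0.068 0.072]
top 0.2 1 X [-0.012 -0.012] Y [0.03 0.03]
top 0.215 10 X [-0.013 -0.012] Y [0.031 0.041]
top 0.23 26 X [-0.013 -0.009] Y [0.034 0.052]
top 0.245 90 X [-0.013  0.008] Y [0.043 0.06 ]
top 0.26 7 X [-0.005  0.001] Y [0.047 0.052]
top 0.335 1 X [0.002 0.002] Y [-0.036 -0.036]
top 0.365 30 X [-0.035 -0.017] Y [-0.028 -0.001]
top 0.38 30 X [-0.064 -0.012] Y [-0.018  0.054]
top 0.395 91 X [-0.068 -0.007] Y [-0.052  0.061]
top 0.41 143 X [-0.062 -0.007] Y [-0.052  0.056]
```

The finger passed over the arm. The image shows the fingertips ending about 24 mm above the reported TCP, so the carousel did not move. I'll raise, go back, and come down deeper.

Emit:
step_arm:
  targets:
    - [[0, 0, 0, -0.6, 0], [0, 0, 0, 0, 0], [0, 0.16, 0.055, 0, 1], [0, 0.16, 0.055, 0, 1], [0, 0.16, 0.055, 0, 1], [0, 0.16, 0.055, 0, 1], [0, 0.16, 0.055, 0, 1], [0, 0.1, 0.033, 0, 0.6], [0, 0, 0, 0, 0]]

```text
time: 5.13
eef_pos: [0.6031, 0.1938, 0.1596]
tcp_rot: [0.993, 0.117, 0.0, 0.0]
contact_force: [-0.7, -0.3, 0.3]
opening: 0.001
```

```bash
python3 st.py
python3 - <<'E'
from h import *
goto(.6012,.1972,.108,13.5)
s=get_state(); p=s["eef_pos"]
cs=grab("scene")
im=cs["pixels"][130:205,315:395,::-1].astype(float); im=np.clip(im*1.8+15,0,255).astype(np.uint8)
im=cv2.resize(im,None,fx=7,fy=7,interpolation=cv2.INTER_CUBIC)
for dz in(0,.02,.04,.06,.1):
    u,v=proj(cs,p+[0,0,dz])[0]; cv2.circle(im,(int((u-315+.5)*7),int((v-130+.5)*7)),4,(0,255,0),-1)
cv2.imwrite("pics/s5z.png",im)
E
```

```text
t 5.1333 pos [0.6031 0.1938 0.1596] th 13.46 rel [ 22.  -74.2   0. ] Ftool [-0.81  0.14 -0.31] torq [0.   0.   0.04]
pos [0.6031 0.1938 0.1596] th 13.46 shares [-0.029 -0.095  1.29 ] turn -0.008
```

View pics/s5z.png

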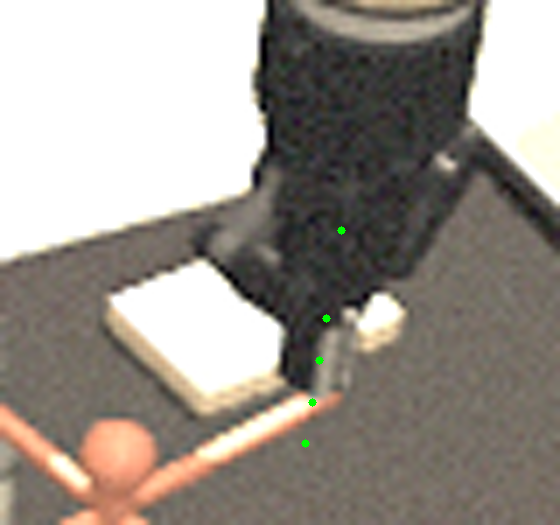

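The fingertip is at about 25 mm above the reported TCP again. I'll lower by 1.3 shares.

Emit:
step_arm:
  targets:
    - [[0, 0, 0, 0.4, 0], [0, 0, 0, 0.4, 0], [0, 0, 0, 0.3, 0], [0, 0, 0, 0.2, 0], [0, 0, 0, 0, 0]]

```text
time: 5.6
eef_pos: [0.6004, 0.1935, 0.1052]
tcp_rot: [0.993, 0.118, -0.002, 0.0]
contact_force: [-0.4, -0.6, -0.6]
opening: 0.003
```

```bash
python3 st.py
python3 - <<'E'
from h import *
s=get_state(); p=s["eef_pos"]
cs=grab("scene")
im=cs["pixels"][130:205,315:395,::-1].astype(float); im=np.clip(im*1.8+15,0,255).astype(np.uint8)
im=cv2.resize(im,None,fx=7,fy=7,interpolation=cv2.INTER_CUBIC)
cv2.imwrite("pics/s6z.png",im)
E
```

```text
t 5.6 pos [0.6004 0.1935 0.1052] th 13.57 rel [ 19.4 -74.6  -0.1] Ftool [-0.48  0.48  0.57] torq [-0.08  0.07 -0.06]
```

View pics/s6z.png

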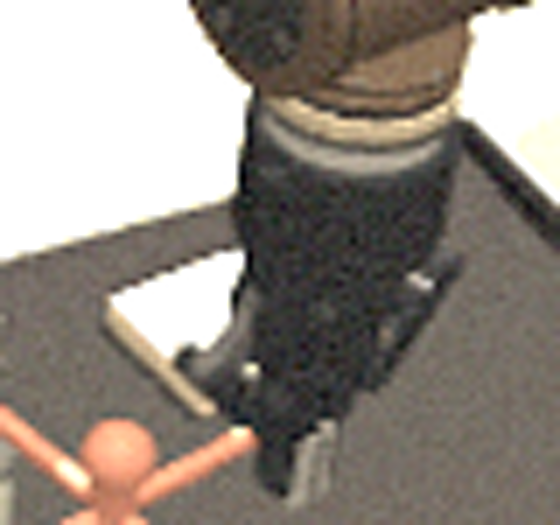

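The fingertip now reaches below the arm, at about (285,490) in this zoom. I'll push along the arc again.

Emit:
step_arm:
  targets:
    - [[0, -0.08, -0.018, 0, -0.5], [0, -0.08, -0.018, 0, -0.5], [0, -0.1, -0.022, 0, -0.6], [0, -0.1, -0.022, 0, -0.6], [0, -0.1, -0.022, 0, -0.6]]

```text
time: 6.07
eef_pos: [0.5845, 0.1922, 0.1094]
tcp_rot: [0.971, 0.239, 0.002, -0.0]
contact_force: [0.7, 0.5, -1.4]
opening: 0.001
```

```bash
python3 st.py
cat > sh.py <<'E'
import sys
from h import *
cs=grab("scene"); im=cs["pixels"][130:290,240:420,::-1]; im=np.clip(im*1.4+10.,0,255).astype(np.uint8); cv2.imwrite(f"pics/{sys.argv[1]}.png",cv2.resize(im,None,fx=3.5,fy=3.5))
E
python3 sh.py s7z
```

```text
t 6.0667 pos [0.5845 0.1922 0.1094] th 27.7 rel [ 22.3 -73.7   0.1] Ftool [ 0.9  -0.14  1.37] torq [ 0.13 -0.14 -0.03]
```

View pics/s7z.png

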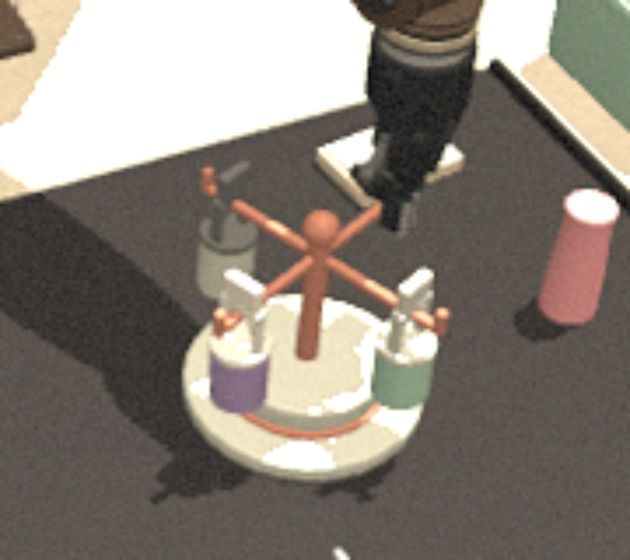

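The carousel has started turning: the lilac and mint caddies moved to about (240,370) and (403,360). I'll continue.

Emit:
step_arm:
  targets:
    - [[0, -0.132, -0.03, 0, -0.8], [0, -0.132, -0.03, 0, -0.8], [0, -0.132, -0.03, 0, -0.8], [0, -0.132, -0.03, 0, -0.8], [0, -0.132, -0.03, 0, -0.8], [0, -0.132, -0.03, 0, -0.8]]

```text
time: 6.62
eef_pos: [0.5549, 0.179, 0.1094]
tcp_rot: [0.9, 0.436, 0.002, -0.0]
contact_force: [0.5, 2.6, 0.4]
opening: -0.002
```

```bash
python3 st.py;python3 sh.py s8z
```

```text
t 6.6167 pos [0.5549 0.179  0.1094] th 51.67 rel [ 21.7 -73.3   0. ] Ftool [ 2.3  -1.24 -0.41] torq [ 0.33 -0.05 -0.05]
```

View pics/s8z.png

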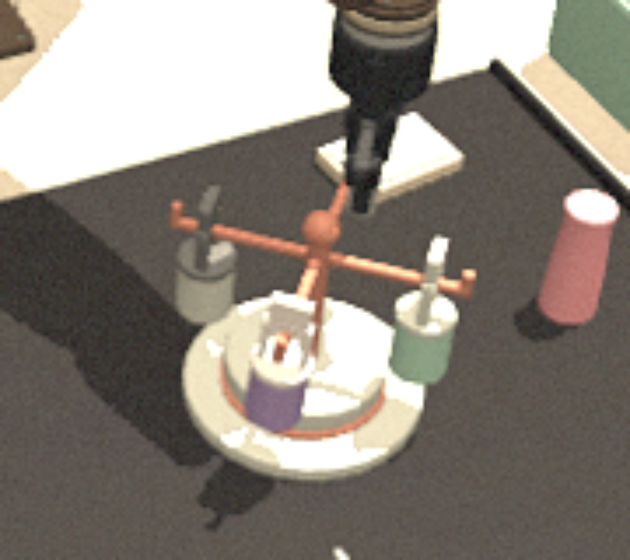

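Run:
```python
from h import *
cs=grab("scene")
f=lambda u,v: plane(cs,np.array([240+u/3.5]),np.array([130+v/3.5]),.164)[0]
w=f(176,207);m=f(468,276); print(w,m,(w+m)/2,np.degrees(np.arctan2(*(m-w)[[1,0]]))+90)
```

```text
[0.52508368 0.03528621 0.164     ] [0.67495682 0.19542382 0.164     ] [0.60002025 0.11535501 0.164     ] 136.89637114385832
```

Emit:
step_arm:
  targets:
    - [[0, -0.066, -0.015, 0, -0.4], [0, -0.066, -0.015, 0, -0.4], [0, -0.066, -0.015, 0, -0.4], [0, -0.066, -0.015, 0, -0.4], [0, -0.066, -0.015, 0, -0.4], [0, -0.066, -0.015, 0, -0.4]]

```text
time: 7.22
eef_pos: [0.5432, 0.1672, 0.1089]
tcp_rot: [0.85, 0.526, 0.001, 0.0]
contact_force: [-0.9, 0.3, -0.1]
opening: 0.004
```

```bash
python3 st.py
```

```text
t 7.2167 pos [0.5432 0.1672 0.1089] th 63.49 rel [ 20.5 -72.6  -0.1] Ftool [-0.12 -0.92  0.09] torq [ 0.21 -0.02 -0.02]
```

Emit:
step_arm:
  targets:
    - [[0, -0.048, -0.012, 0, -0.3], [0, -0.048, -0.012, 0, -0.3], [0, -0.048, -0.012, 0, -0.3], [0, -0.048, -0.012, 0, -0.3]]

```text
time: 7.55
eef_pos: [0.5383, 0.161, 0.1088]
tcp_rot: [0.822, 0.57, 0.001, 0.0]
contact_force: [-0.0, 1.6, 0.4]
opening: -0.002
```

Emit:
step_arm:
  targets:
    - [[0, -0.048, -0.012, 0, -0.3], [0, -0.048, -0.012, 0, -0.3], [0, 0, 0, 0, 0]]

```text
time: 7.8
eef_pos: [0.536, 0.1576, 0.1088]
tcp_rot: [0.807, 0.591, 0.001, 0.0]
contact_force: [-0.6, 1.3, 0.6]
opening: 0.005
```

```bash
python3 st.py
```

```text
t 7.8 pos [0.536  0.1576 0.1088] th 72.43 rel [ 20.2 -72.4  -0.1] Ftool [ 1.06 -1.   -0.56] torq [0.12 0.03 0.  ]
```

Emit:
step_arm:
  targets:
    - [[0, -0.032, -0.008, 0, -0.2], [0, -0.032, -0.008, 0, -0.2], [0, -0.032, -0.008, 0, -0.2]]

```text
time: 8.05
eef_pos: [0.534, 0.1541, 0.1085]
tcp_rot: [0.79, 0.613, 0.001, 0.0]
contact_force: [0.2, 1.7, 0.7]
opening: -0.0
```

Emit:
step_arm:
  targets:
    - [[0, -0.032, -0.008, 0, -0.2], [0, -0.032, -0.008, 0, -0.2], [0, 0, 0, 0, 0]]

```text
time: 8.3
eef_pos: [0.532, 0.1512, 0.1078]
tcp_rot: [0.779, 0.626, -0.0, 0.0]
contact_force: [0.1, 0.1, 0.7]
opening: 0.003
```

Emit:
step_arm:
  targets:
    - [[0, -0.032, -0.008, 0, -0.2], [0, -0.032, -0.008, 0, -0.2], [0, -0.032, -0.008, 0, -0.2]]

```text
time: 8.55
eef_pos: [0.5303, 0.148, 0.1078]
tcp_rot: [0.762, 0.647, -0.0, -0.0]
contact_force: [0.2, 1.1, 1.1]
opening: -0.0
```

Emit:
step_arm:
  targets:
    - [[0, -0.032, -0.008, 0, -0.2], [0, -0.032, -0.008, 0, -0.2], [0, 0, 0, 0, 0]]

```text
time: 8.8
eef_pos: [0.5292, 0.1454, 0.1078]
tcp_rot: [0.751, 0.66, -0.0, 0.0]
contact_force: [1.2, 1.1, -1.1]
opening: -0.001
```

```bash
python3 st.py;python3 sh.py s9z
```

```text
t 8.8 pos [0.5292 0.1454 0.1078] th 82.6 rel [ 19.6 -72.9   0. ] Ftool [1.26 1.04 1.07] torq [ 0.1  -0.06 -0.01]
```

View pics/s9z.png

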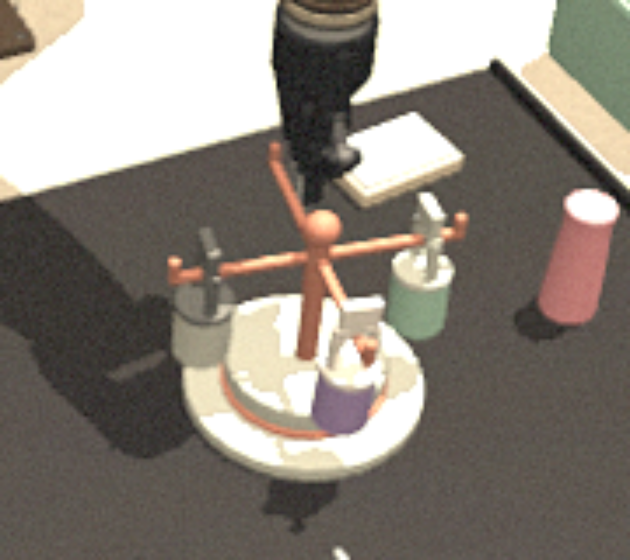

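The empty arm now points nearly to the front, with its tip at (276,155), and the three caddies are still on. I'll continue in 1-degree rows.

Emit:
step_arm:
  targets:
    - [[0, -0.032, -0.008, 0, -0.2], [0, -0.032, -0.008, 0, -0.2], [0, -0.032, -0.008, 0, -0.2]]

```text
time: 9.1
eef_pos: [0.5279, 0.142, 0.1078]
tcp_rot: [0.733, 0.68, 0.0, -0.0]
contact_force: [0.1, 2.0, -0.1]
opening: -0.0
```

Emit:
step_arm:
  targets:
    - [[0, -0.032, -0.008, 0, -0.2], [0, -0.032, -0.008, 0, -0.2], [0, 0, 0, 0, 0]]

```text
time: 9.35
eef_pos: [0.527, 0.1393, 0.1078]
tcp_rot: [0.722, 0.692, -0.0, -0.0]
contact_force: [0.4, 0.3, -0.5]
opening: 0.001
```

Emit:
step_arm:
  targets:
    - [[0, -0.032, -0.008, 0, -0.2], [0, -0.032, -0.008, 0, -0.2], [0, 0, 0, 0, 0]]

```text
time: 9.6
eef_pos: [0.5264, 0.1375, 0.1079]
tcp_rot: [0.71, 0.704, 0.001, -0.0]
contact_force: [0.6, 4.7, -1.7]
opening: 0.001
```

```bash
python3 st.py
```

```text
t 9.6 pos [0.5264 0.1375 0.1079] th 89.58 rel [ 20.4 -72.7   0. ] Ftool [4.71 0.52 1.69] torq [ 0.83 -0.13 -0.05]
```

The force has jumped to 4.7 N, so the arm is on the stop. I'll press about 1 mm more and hold.

Emit:
step_arm:
  targets:
    - [[0, -0.025, 0, 0, 0], [0, 0, 0, 0, 0], [0, 0, 0, 0, 0]]

```text
time: 9.85
eef_pos: [0.5263, 0.1368, 0.1079]
tcp_rot: [0.71, 0.704, 0.001, -0.001]
contact_force: [0.4, 5.6, -0.5]
opening: 0.002
```

```bash
python3 st.py
```

```text
t 9.85 pos [0.5263 0.1368 0.1079] th 89.53 rel [ 19.7 -72.8   0. ] Ftool [5.57 0.33 0.53] torq [ 0.95 -0.1  -0.03]
```

Emit:
step_arm:
  targets:
    - [[0, -0.015, 0, 0, 0], [0, 0, 0, 0, 0], [0, 0, 0, 0, 0]]

```text
time: 10.1
eef_pos: [0.5263, 0.1365, 0.1079]
tcp_rot: [0.71, 0.704, 0.001, -0.001]
contact_force: [0.6, 6.4, -0.8]
opening: -0.0
```

```bash
python3 st.py;python3 sh.py s10z; python3 st.py
```

```text
t 10.1 pos [0.5263 0.1365 0.1079] th 89.52 rel [ 19.4 -72.9   0.1] Ftool [6.38 0.59 0.82] torq [ 1.03 -0.1  -0.06]
t 10.15 pos [0.5263 0.1365 0.1079] th 89.52 rel [ 19.4 -72.9   0.1] Ftool [6.71 0.05 0.61] torq [ 1.04 -0.14  0.01]
```

View pics/s10z.png

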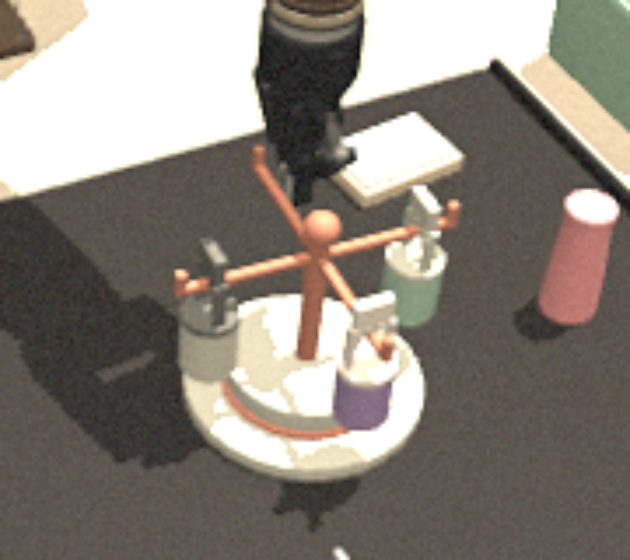

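The arm is seated at about 6.5 N with its tip at (259,155). I'll back off gently and then lift.

Emit:
step_arm:
  targets:
    - [[0, 0.05, 0, 0, 0], [0, 0.08, 0, 0, 0], [0, 0.2, 0, 0, 0], [0, 0, 0, 0, 0], [0.6, 0, 0, -0.9, 0], [0.6, 0, 0, -0.9, 0], [0.6, 0, 0, -0.9, 0], [0.6, 0, 0, -0.9, 0], [0.6, 0, 0, 0, 0]]

```text
time: 10.9
eef_pos: [0.5306, 0.1486, 0.2617]
tcp_rot: [0.71, 0.704, 0.006, 0.005]
contact_force: [0.5, -0.5, 0.7]
opening: 0.596
```

```bash
python3 st.py
python3 - <<'E'
from h import *
s=get_state()
goto(.4955,-.2585,.24,36.0)
for n in("scene","top"): c=grab(n);save(c,f"pics/{n}11.png")
E
python3 sh.py s11z
```

```text
t 10.9 pos [0.5306 0.1486 0.2617] th 89.56 rel [ 31.6 -68.6  -1.1] Ftool [-0.45  0.54 -0.65] torq [ 0.   -0.01  0.01]
pos [0.5306 0.1486 0.2617] th 89.56 shares [-10.184  -0.809   0.527] turn 10.712
```

View pics/s11z.png

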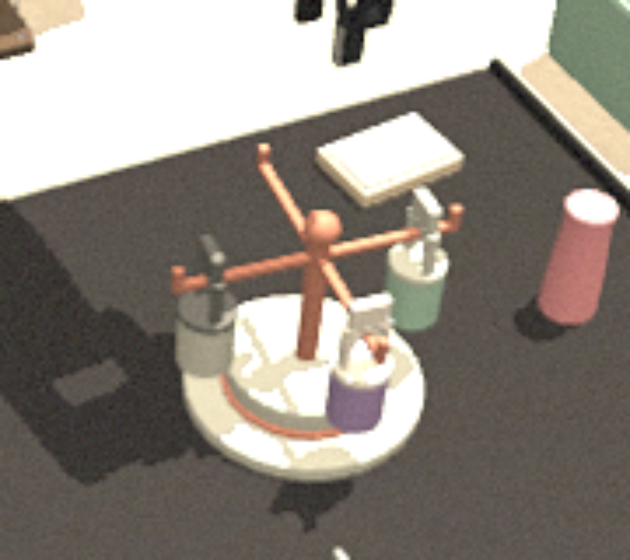

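The empty arm's tip is now at (264,150) after the small spring-back. Going to the pink caddy.

Emit:
step_arm:
  targets:
    - [[0.9, -0.95, -0.075, 0, 0], [0.9, -0.95, -0.075, 0, 0], [0.9, -0.95, -0.075, 0, 0], [0.9, -0.95, -0.075, 0, 0], [0.9, -0.95, -0.075, 0, 0], [0.9, -0.95, -0.075, 0, 0], [0.9, -0.95, -0.075, 0, 0], [0.9, -0.95, -0.075, 0, 0], [0.9, -0.95, -0.075, 0, 0], [0.9, -0.95, -0.075, 0, 0]]

```text
time: 11.88
eef_pos: [0.4917, -0.2325, 0.249]
tcp_rot: [0.71, 0.704, -0.001, -0.002]
contact_force: [1.1, -0.6, -1.6]
opening: 0.901
```

Emit:
step_arm:
  targets:
    - [[0.9, 0, 0, 0, 1], [0.9, 0, 0, 0, 1], [0.9, 0, 0, 0, 1], [0.9, 0, 0, 0, 1], [0.9, 0, 0, 0, 1], [0.9, 0, 0, 0, 1], [0.9, 0, 0, 0, 1], [0.9, 0, 0, 0, 1], [0.9, 0, 0, 0, 1], [0.9, 0, 0, 0, 1]]

```text
time: 12.72
eef_pos: [0.4922, -0.2306, 0.2488]
tcp_rot: [0.942, 0.336, -0.002, -0.002]
contact_force: [0.2, 0.7, 0.7]
opening: 0.898
```

```bash
python3 st.py
python3 - <<'E'
from h import *
cs=grab("scene");save(cs,"pics/scene12.png"); ct=grab("top");save(ct,"pics/top12.png")
p,M,a=tool()
P=cloud(cs); sub=P[215:280,160:215]
m=(sub[...,2]>.106)&(sub[...,2]<.125); Q=sub[m]; print(m.sum(),Q.mean(0),cv2.minAreaRect(Q[:,:2].astype(np.float32)))
# finger points
m=(np.hypot(P[...,0]-p[0],P[...,1]-p[1])<.075)&(P[...,2]>p[2]-.02)&(P[...,2]<p[2]+.09)
v,u=np.nonzero(m); print("finger px",u.min(),u.max(),v.min(),v.max(),"zmin",np.sort(P[m][:,2])[:15].round(3), p)
goto(.4955,-.2585,.24,36.0)
im=cs["pixels"][150:290,110:270,::-1]; cv2.imwrite("pics/s12z.png",cv2.resize(np.clip(im*1.5+10.,0,255).astype(np.uint8),None,fx=4,fy=4))
E
```

```text
t 12.7167 pos [ 0.4922 -0.2306  0.2488] th 39.3 rel [-302.5  201.    -0.5] Ftool [ 0.59 -0.45 -0.66] torq [-0.02  0.01 -0.  ]
59 [ 0.49640305 -0.26021261  0.11408424] ((0.49444591999053955, -0.25951191782951355), (0.012531575746834278, 0.029516350477933884), 27.83411979675293)
finger px 157 200 138 182 zmin [0.285 0.286 0.286 0.287 0.287 0.287 0.287 0.289 0.289 0.289 0.289 0.29
 0.29  0.29  0.29 ] [ 0.49237169 -0.23064932  0.24913413]
pos [ 0.4924 -0.2306  0.2491] th 39.55 shares [-0.383  0.588  0.226] turn 0.71
```

View pics/s12z.png

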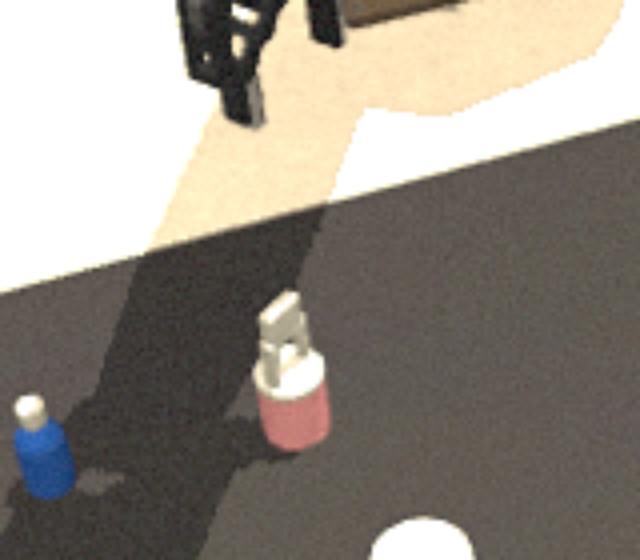

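Run:
```python
from h import *
cs=grab("scene"); ct=grab("top")
p,M,a=tool()
im=cs["pixels"][135:190,150:205,::-1]; im=cv2.resize(np.clip(im*1.5+10.,0,255).astype(np.uint8),None,fx=10,fy=10,interpolation=cv2.INTER_CUBIC)
q=p+[0,0,.036]
for yy in(-.0565,-.042,-.038,0,.038,.042,.0565):
  for xx in(-.011,.011):
    u,v=proj(cs,q+M@[xx,yy,0])[0]; cv2.circle(im,(int((u-150+.5)*10),int((v-135+.5)*10)),3,(0,255,0),-1)
cv2.imwrite("pics/s13z.png",im)
```

```text
(no output)
```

View pics/s13z.png

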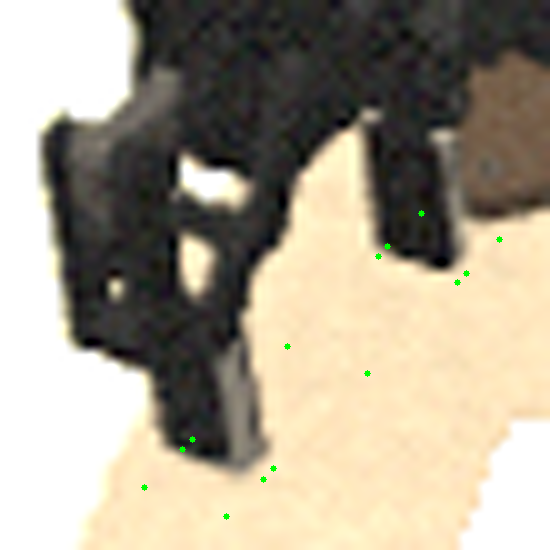

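View pics/top12.png

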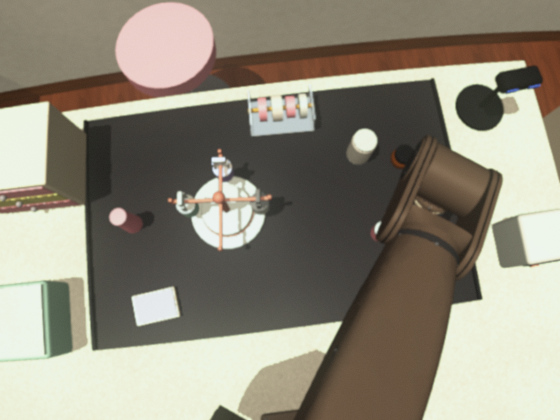

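The open fingers straddle symmetrically, with tips at about (170,181) and (191,162) px. That is roughly 36–40 mm above the reported TCP, which fits the 24 mm offset plus the swing. The top view shows the empty arm pointing to the front. I'll centre over the pink tab.

Emit:
step_arm:
  targets:
    - [[0.9, 0, 0, 0, 0.7], [0.9, -0.2, 0.28, 0, 0], [0.9, -0.2, 0.28, 0.5, 0], [0.9, 0, 0, 0.5, 0], [0.9, 0, 0, 0, 0], [0.9, 0, 0, 0, 0]]

```text
time: 13.42
eef_pos: [0.4928, -0.2589, 0.2102]
tcp_rot: [0.951, 0.31, -0.001, -0.002]
contact_force: [0.7, -0.4, -0.1]
opening: 0.9
```

Run:
```python
from h import *
goto(.4955,-.2587,.066,36.0)
```

```text
pos [ 0.4928 -0.2589  0.2102] th 36.1 shares [0.062 0.05  3.606] turn 0.02
```

Emit:
step_arm:
  targets:
    - [[0.9, 0.06, 0.05, 0.8, 0], [0.9, 0, 0, 0.8, 0], [0.9, 0, 0, 0.7, 0], [0.9, 0, 0, 0.3, 0], [0.9, 0, 0, 0, 0]]

```text
time: 13.83
eef_pos: [0.4954, -0.2579, 0.1054]
tcp_rot: [0.951, 0.31, -0.002, -0.002]
contact_force: [0.2, 0.8, -0.3]
opening: 0.901
```

Run:
```python
from h import *
goto(.4955,-.2587,.066,36.0)
cs=grab("scene"); im=cs["pixels"][190:290,120:240,::-1]; cv2.imwrite("pics/s14z.png",cv2.resize(np.clip(im*1.7+15.,0,255).astype(np.uint8),None,fx=5.5,fy=5.5,interpolation=cv2.INTER_CUBIC))
```

```text
pos [ 0.4954 -0.2579  0.1054] th 36.1 shares [-0.009  0.022  0.986] turn 0.021
```

View pics/s14z.png

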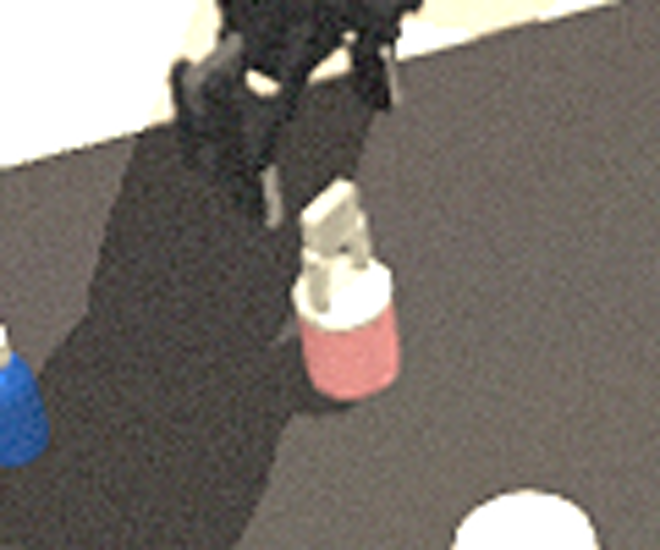

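The tips at (270,220) and (385,100) straddle the tab at (330,205) and are in line with it. I'll lower and close.

Emit:
step_arm:
  targets:
    - [[0.9, 0, 0.02, 0.5, 0], [0.9, 0, 0, 0.35, 0], [0.9, 0, 0, 0.1, 0], [0.9, 0, 0, 0, 0], [0.5, 0, 0, 0, 0], [0.5, 0, 0, 0, 0], [0.5, 0, 0, 0, 0], [0.5, 0, 0, 0, 0]]
  squeeze: 35

```text
time: 14.55
eef_pos: [0.498, -0.2601, 0.0711]
tcp_rot: [0.951, 0.309, 0.001, 0.001]
contact_force: [0.3, -0.1, 1.0]
opening: 0.497
```

Run:
```python
from h import *
goto(.4955,-.2587,.066,36.0)
cs=grab("scene"); im=cs["pixels"][190:290,120:240,::-1]; cv2.imwrite("pics/s15z.png",cv2.resize(np.clip(im*1.7+15.,0,255).astype(np.uint8),None,fx=5.5,fy=5.5,interpolation=cv2.INTER_CUBIC))
```

```text
pos [ 0.498  -0.2601  0.0711] th 36.05 shares [-0.03  -0.064  0.128] turn 0.01
```

View pics/s15z.png

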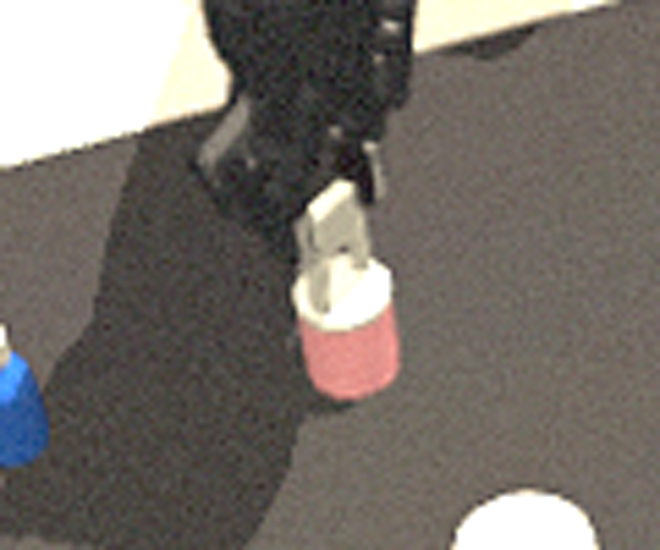

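The fingers sit on both sides of the tab, with bottoms at (300,252) and (378,200), near the tab's foot. Closing.

Emit:
step_arm:
  targets:
    - [[0.3, 0, 0, 0, 0], [0.2, 0, 0, 0, 0], [0.2, 0, 0, 0, 0], [0.2, 0, 0, 0, 0], [0.2, 0, 0, 0, 0]]
  squeeze: 35

```text
time: 15.02
eef_pos: [0.4975, -0.2596, 0.0705]
tcp_rot: [0.951, 0.309, 0.0, -0.0]
contact_force: [-1.2, 1.0, 4.3]
opening: 0.341
```

Run:
```python
from h import *
goto(.4955,-.2587,.066,36.0); print(get_state()["contact_force"],get_state()["opening"])
cs=grab("scene"); im=cs["pixels"][190:290,120:240,::-1]; cv2.imwrite("pics/s16z.png",cv2.resize(np.clip(im*1.7+15.,0,255).astype(np.uint8),None,fx=5.5,fy=5.5,interpolation=cv2.INTER_CUBIC))
```

```text
pos [ 0.4975 -0.2596  0.0705] th 36.05 shares [-0.027 -0.047  0.112] turn 0.009
[-1.23897253  0.97132775  4.34666834] 0.340918300003196
```

View pics/s16z.png

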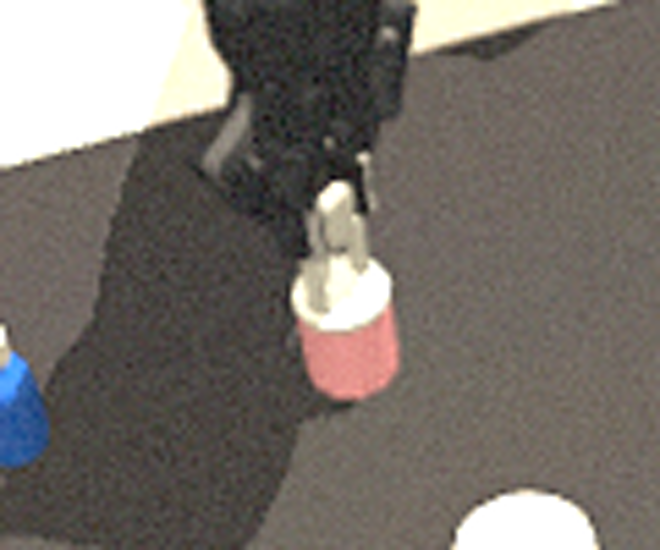

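The opening of 0.341 (29 mm) matches the 30 mm tab, so it is gripped. I'll lift, then measure the empty arm.

Emit:
step_arm:
  targets:
    - [[0.2, 0, 0, -0.15, 0], [0.2, 0, 0, -0.35, 0], [0.2, 0, 0, -0.6, 0], [0.2, 0, 0, -0.6, 0], [0.2, 0, 0, -0.5, 0], [0.2, 0, 0, 0, 0], [0.2, 0, 0, 0, 0]]

```text
time: 15.65
eef_pos: [0.4978, -0.2601, 0.1585]
tcp_rot: [0.951, 0.309, 0.001, 0.001]
contact_force: [-0.1, -0.2, -2.3]
opening: 0.337
```

Run:
```python
from h import *
goto(.4,.1,.066,36.0); print(get_state()["contact_force"],get_state()["opening"])
cs=grab("scene"); im=cs["pixels"][160:290,120:240,::-1]; cv2.imwrite("pics/s17z.png",cv2.resize(np.clip(im*1.7+15.,0,255).astype(np.uint8),None,fx=4.5,fy=4.5,interpolation=cv2.INTER_CUBIC))
ct=grab("top"); im=ct["pixels"][140:260,160:280,::-1]; cv2.imwrite("pics/t17z.png",cv2.resize(im,None,fx=4.8,fy=4.8,interpolation=cv2.INTER_CUBIC))
im=cs["pixels"][150:270,270:390,::-1]; cv2.imwrite("pics/s17c.png",cv2.resize(im,None,fx=4.8,fy=4.8,interpolation=cv2.INTER_CUBIC))
```

```text
pos [ 0.4978 -0.2601  0.1585] th 36.05 shares [ 3.319 -8.724  2.291] turn 0.009
[-0.09328952 -0.22499643 -2.29915421] 0.337413414961388
```

View pics/s17z.png

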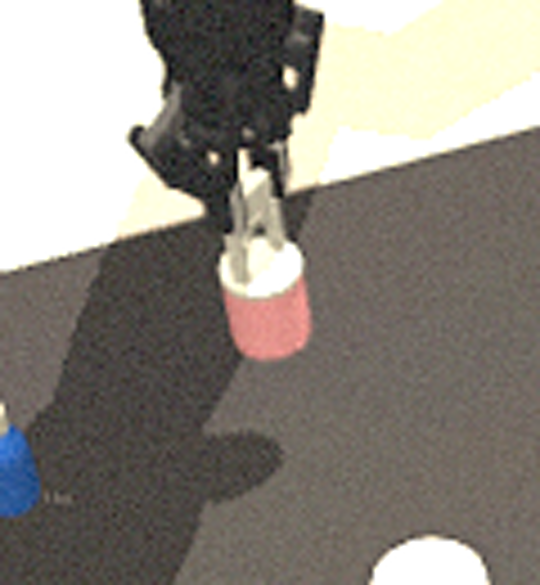

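View pics/t17z.png

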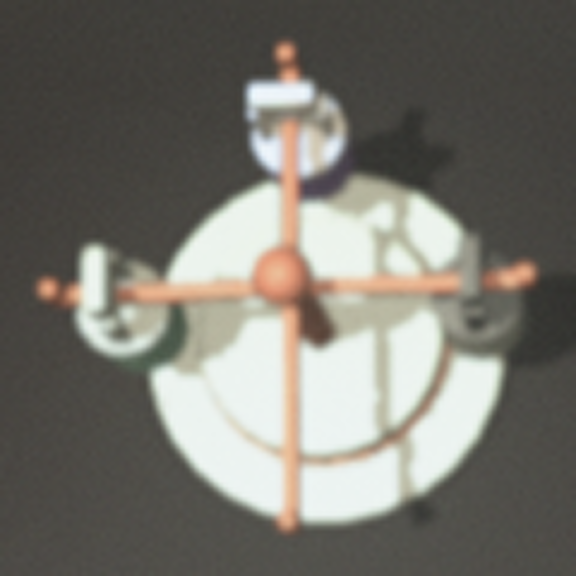

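View pics/s17c.png

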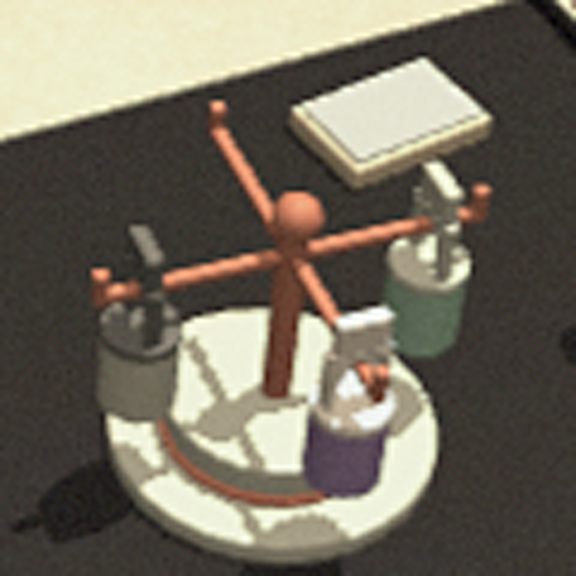

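```bash
cat > arm.py <<'E'
from h import *
ct=grab("top"); cs=grab("scene")
def T(u,v): return plane(ct,np.array([160+(u+.5)/4.8-.5]),np.array([140+(v+.5)/4.8-.5]),.163)[0]
def S(u,v): return plane(cs,np.array([270+(u+.5)/4.8-.5]),np.array([150+(v+.5)/4.8-.5]),.163)[0]
for f,e,l,m,w in((T,(288,520),(285,52),(47,289),(530,270)),(S,(218,107),(375,372),(481,190),(101,275))):
    e,l,m,w=f(*e),f(*l),f(*m),f(*w)
    print(e.round(4),l.round(4),"c1",((e+l)/2).round(4),"c2",((m+w)/2).round(4),"ang",np.degrees(np.arctan2(*(e-l)[[1,0]])),np.degrees(np.arctan2(*(m-w)[[1,0]]))+90, np.linalg.norm(e-l),np.linalg.norm(m-w))
E
python3 arm.py
```

```text
[0.4885 0.127  0.163 ] [0.7077 0.1072 0.163 ] c1 [0.5981 0.1171 0.163 ] c2 [0.5984 0.1165 0.163 ] ang 174.84603699528802 174.96258986848562 0.2201113887772915 0.2224219695297535
[0.4861 0.1278 0.163 ] [0.7045 0.1039 0.163 ] c1 [0.5953 0.1158 0.163 ] c2 [0.5957 0.1173 0.163 ] ang 173.7690619157306 174.77135538979303 0.21971908205924073 0.2200668852048872
```

The empty arm points at about 174.7° with the axis at (.5975,.1168), so it is 5° off straight front. Next I'll turn the held caddy by 41.3°.

Emit:
step_arm:
  targets:
    - [[0.2, 0, 0, 0, 0.5], [0.2, 0, 0, 0, 0.9], [0.2, 0, 0, 0, 0.9], [0.2, 0, 0, 0, 0.9], [0.2, 0, 0, 0, 0.9], [0.2, 0, 0, 0, 0.9], [0.2, 0, 0, 0, 0.9], [0.2, 0, 0, 0, 0.9], [0.2, 0, 0, 0, 0.9], [0.2, 0, 0, 0, 0.57]]

```text
time: 16.68
eef_pos: [0.4966, -0.2591, 0.156]
tcp_rot: [0.999, -0.048, -0.001, -0.001]
contact_force: [0.1, 0.3, -0.8]
opening: 0.34
```

Run:
```python
from h import *
goto(.448,.1307,.1545,-5.3)
```

```text
pos [ 0.4966 -0.2591  0.156 ] th -5.51 shares [-2.144 -9.583  0.059] turn -0.041
```

Emit:
step_arm:
  targets:
    - [[0.2, -0.2, -0.4, 0, 0], [0.2, -0.3, -0.7, 0, 0], [0.2, -0.3, -0.75, 0, 0], [0.2, -0.3, -0.75, 0, 0], [0.2, -0.3, -0.75, 0, 0], [0.2, -0.3, -0.75, 0, 0], [0.2, -0.2, -0.75, 0, 0], [0.2, -0.2, -0.75, 0, 0], [0.2, 0, -0.75, 0, 0], [0.2, 0, -0.75, 0, 0]]

```text
time: 17.52
eef_pos: [0.4387, 0.0324, 0.1565]
tcp_rot: [0.999, -0.046, -0.001, -0.0]
contact_force: [0.5, -0.5, -2.1]
opening: 0.347
```

Emit:
step_arm:
  targets:
    - [[0.2, 0, -0.75, 0, 0], [0.2, 0, -0.7, 0, 0], [0.2, 0, -0.5, 0, 0], [0.2, 0, -0.3, 0, 0], [0.2, 0, -0.15, 0, 0], [0.2, 0, 0, 0, 0], [0.2, 0, 0, 0, 0]]

```text
time: 18.1
eef_pos: [0.4483, 0.1262, 0.157]
tcp_rot: [0.999, -0.046, -0.001, 0.0]
contact_force: [0.8, -0.6, -1.3]
opening: 0.337
```

Run:
```python
from h import *
goto(.448,.1307,.1545,-5.3); print(get_state()["opening"],get_state()["time"])
cs=grab("scene"); im=cs["pixels"][110:250,230:370,::-1]; cv2.imwrite("pics/s18z.png",cv2.resize(np.clip(im*1.4+10.,0,255).astype(np.uint8),None,fx=4.2,fy=4.2,interpolation=cv2.INTER_CUBIC))
ct=grab("top"); save(ct,"pics/top18.png")
```

```text
pos [0.4483 0.1262 0.157 ] th -5.28 shares [-0.019 -0.111  0.064] turn 0.004
0.3369678175321359 18.1
```

View pics/s18z.png

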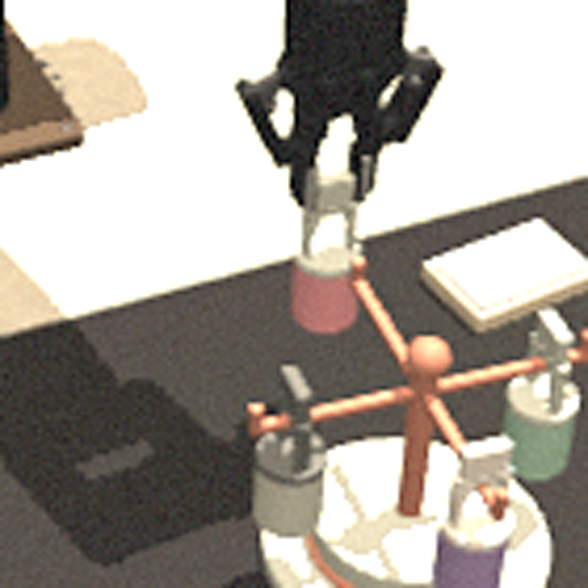

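View pics/top18.png

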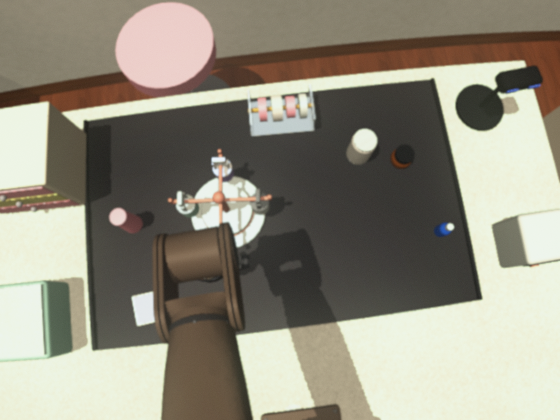

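The caddy is in front of the hook's tip (358,268), held upright. I'll shift about 4 mm to the left, then measure where its plate really is.

Emit:
step_arm:
  targets:
    - [[0.2, 0, -0.11, 0.05, 0], [0.2, 0, 0, 0, 0], [0.2, 0, 0, 0, 0]]

```text
time: 18.45
eef_pos: [0.4492, 0.1306, 0.1557]
tcp_rot: [0.999, -0.047, -0.0, 0.0]
contact_force: [-0.4, -0.7, -0.8]
opening: 0.338
```

```bash
cat > cad.py <<'E'
from h import *
import sys
cs=grab("scene")
goto(.448,.1307,.1545,-5.3)
x0,y0,x1,y1=285,135,340,205
im=cs["pixels"][y0:y1,x0:x1,::-1]; cv2.imwrite(f"pics/{sys.argv[1]}.png",cv2.resize(np.clip(im*1.3+10.,0,255).astype(np.uint8),None,fx=8,fy=8,interpolation=cv2.INTER_CUBIC))
P=cloud(cs); 
hs=cv2.cvtColor(cs["pixels"],cv2.COLOR_RGB2HSV)
p=get_state()["eef_pos"]
near=(np.hypot(P[...,0]-p[0],P[...,1]-p[1])<.04)
pk=near&(hs[...,1]>70)&(hs[...,2]>60)&((hs[...,0]<8)|(hs[...,0]>165))&(P[...,2]<.14)
Q=P[pk]; print("pink n",pk.sum(),"mean",Q.mean(0).round(4),"y range",np.percentile(Q[:,1],[2,98]).round(4),"z",np.percentile(Q[:,2],[1,99]).round(4))
# fit circle radius .0225 to pink side pts
from scipy.optimize import least_squares
r=least_squares(lambda c: np.hypot(Q[:,0]-c[0],Q[:,1]-c[1])-.0225,[Q[:,0].mean()-.015,Q[:,1].mean()],loss="soft_l1",f_scale=.002); print("can centre",r.x.round(4))
wt=near&(hs[...,1]<60)&(hs[...,2]>90)&(P[...,2]>.125)
v,u=np.nonzero(wt); print("white n",wt.sum())
W=P[wt]
for a,b in((.125,.139),(.139,.15),(.15,.16),(.16,.17),(.17,.18),(.18,.19),(.19,.2),(.2,.21)):
    k=(W[:,2]>=a)&(W[:,2]<b); 
    if k.sum(): print(a,k.sum(),"x",np.percentile(W[k,0],[5,50,95]).round(4),"y",np.percentile(W[k,1],[2,50,98]).round(4))
E
python3 cad.py s19z
```

```text
pos [0.4493 0.1306 0.1559] th -5.33 shares [-0.031  0.     0.034] turn -0.006
pink n 176 mean [0.4607 0.1209 0.1102] y range [0.1074 0.1454] z [0.0683 0.1345]
can centre [0.4447 0.1307]
white n 372
0.125 11 x [0.4361 0.4603 0.4661] y [0.1108 0.1302 0.15  ]
0.139 111 x [0.4297 0.448  0.4652] y [0.1083 0.1276 0.1479]
0.15 11 x [0.4426 0.4486 0.4513] y [0.1114 0.1162 0.147 ]
0.16 16 x [0.4436 0.4494 0.4535] y [0.1103 0.1169 0.146 ]
0.17 31 x [0.4467 0.4495 0.4522] y [0.1109 0.1262 0.1453]
0.18 26 x [0.4472 0.4514 0.4566] y [0.1101 0.1311 0.1466]
0.19 28 x [0.4436 0.4503 0.4569] y [0.1002 0.1305 0.1455]
0.2 32 x [0.4411 0.4487 0.4553] y [0.1008 0.1293 0.1447]
```

View pics/s19z.png

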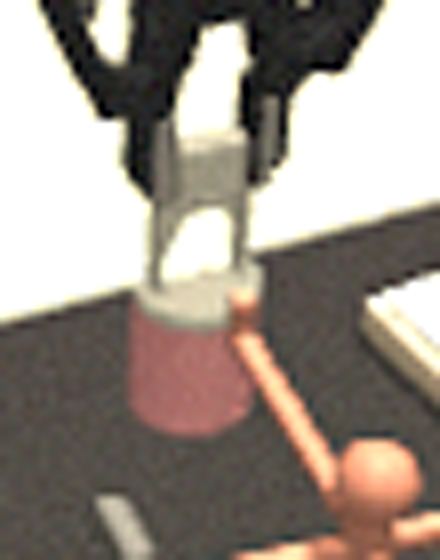

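Run:
```python
from h import *
cs=grab("scene"); P=cloud(cs); hs=cv2.cvtColor(cs["pixels"],cv2.COLOR_RGB2HSV)
# disc px region: zoom (150..250, 270..310)/8 + (285,135)
reg=[]
for u in range(305,316):
    for v in range(170,174): reg.append((u,v))
print("disc z",np.nanmedian([P[v,u,2] for u,v in reg]), np.nanstd([P[v,u,2] for u,v in reg]))
f=lambda u,v,z: plane(cs,np.array([285+(u+.5)/8-.5]),np.array([135+(v+.5)/8-.5]),z)[0].round(4)
# can bottom front rim at zoom (190,432): front-most point of bottom; disc left/right edges (133,295),(263,285)
print("disc L,R", f(135,297,.141),f(264,283,.141))
# tab top edge front (190..247, 150) z=.115+z0
print("tab top L,R front", f(180,152,.2),f(247,150,.2))
print("arm at 150", [P[v,u].round(4) for u,v in((285+270//8,135+370//8),(285+300//8,135+430//8))])
print(proj(cs,[[.49,.1268,.164]]), "tip seen at", 285+242/8,135+297/8)
```

```text
disc z 0.143289238710759 0.008401401965343643
disc L,R [0.447  0.1072 0.141 ] [0.4577 0.1521 0.141 ]
tab top L,R front [0.4475 0.1206 0.2   ] [0.4554 0.142  0.2   ]
arm at 150 [array([0.5146, 0.1227, 0.1546]), array([0.5446, 0.1189, 0.1551])]
[[315.38946977 172.5384816 ]] tip seen at 315.25 172.125
```

The caddy's lateral offset from the arm line is about 1.5 mm and its eye sits at about z 0.172. I'll correct both, then slide in until the opening is over the upturned end.

Emit:
step_arm:
  targets:
    - [[0.2, 0, -0.035, 0.075, 0], [0.2, 0.15, 0, 0, 0], [0.2, 0.2, 0, 0, 0], [0.2, 0.2, 0, 0, 0], [0.2, 0.1, 0, 0, 0], [0.2, 0, 0, 0, 0], [0.2, 0, 0, 0, 0]]

```text
time: 19.13
eef_pos: [0.4756, 0.1298, 0.1528]
tcp_rot: [0.999, -0.046, -0.0, 0.0]
contact_force: [-0.7, -1.0, -0.9]
opening: 0.343
```

```bash
python3 st.py
python3 - <<'E'
from h import *
cs=grab("scene"); x0,y0,x1,y1=285,135,345,205
im=cs["pixels"][y0:y1,x0:x1,::-1]; cv2.imwrite(f"pics/s20z.png",cv2.resize(np.clip(im*1.3+10.,0,255).astype(np.uint8),None,fx=8,fy=8,interpolation=cv2.INTER_CUBIC))
E
```

```text
t 19.1333 pos [0.4756 0.1298 0.1528] th -5.32 rel [-1.241e+02 -1.800e+00  1.000e-01] Ftool [-0.65  1.09  0.95] torq [ 0.01  0.03 -0.02]
```

View pics/s20z.png

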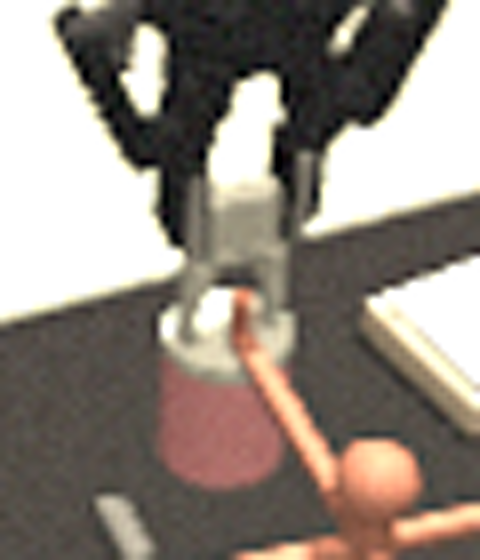

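Emit:
step_arm:
  targets:
    - [[0.2, 0.1, 0, 0, 0], [0.2, 0.1, 0, 0, 0], [0.2, 0.05, 0, 0, 0], [0.2, 0, 0, 0, 0]]

```text
time: 19.52
eef_pos: [0.4857, 0.1289, 0.1531]
tcp_rot: [0.999, -0.046, 0.0, -0.0]
contact_force: [-0.3, 0.7, -0.9]
opening: 0.342
```

```bash
python3 st.py
python3 - <<'E'
from h import *
cs=grab("scene"); x0,y0,x1,y1=285,135,345,205
im=cs["pixels"][y0:y1,x0:x1,::-1]; cv2.imwrite(f"pics/s21z.png",cv2.resize(np.clip(im*1.3+10.,0,255).astype(np.uint8),None,fx=8,fy=8,interpolation=cv2.INTER_CUBIC))
E
```

```text
t 19.5167 pos [0.4857 0.1289 0.1531] th -5.31 rel [-113.9   -1.8   -0. ] Ftool [-0.35 -0.71  0.9 ] torq [-0.   -0.02 -0.02]
```

View pics/s21z.png

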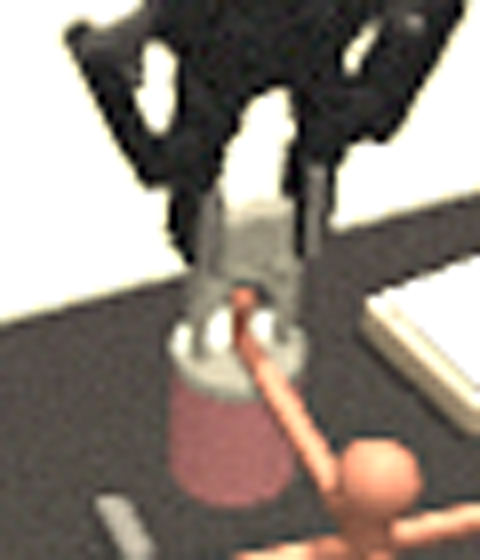

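The upturned end is centred in the opening at (241,300), between the side bars at about 208 and 278, and there is no contact force. I'll slide farther in.

Emit:
step_arm:
  targets:
    - [[0.2, 0.1, 0, 0, 0], [0.2, 0.1, 0, 0, 0], [0.2, 0.1, 0, 0, 0], [0.2, 0, 0, 0, 0]]

```text
time: 19.9
eef_pos: [0.4981, 0.1277, 0.1531]
tcp_rot: [0.999, -0.046, 0.0, 0.0]
contact_force: [-0.4, -0.3, -1.3]
opening: 0.339
```

Emit:
step_arm:
  targets:
    - [[0.2, 0.15, 0, 0, 0], [0.2, 0.15, 0, 0, 0], [0.2, 0.1, 0, 0, 0], [0.2, 0, 0, 0, 0], [0.2, 0, 0, 0, 0]]

```text
time: 20.32
eef_pos: [0.5133, 0.1263, 0.1528]
tcp_rot: [0.999, -0.046, -0.0, 0.0]
contact_force: [-0.7, -0.2, -1.3]
opening: 0.343
```

```bash
python3 st.py
python3 - <<'E'
from h import *
cs=grab("scene"); x0,y0,x1,y1=285,135,345,205
im=cs["pixels"][y0:y1,x0:x1,::-1]; cv2.imwrite(f"pics/s22z.png",cv2.resize(np.clip(im*1.3+10.,0,255).astype(np.uint8),None,fx=8,fy=8,interpolation=cv2.INTER_CUBIC))
E
```

```text
t 20.3167 pos [0.5133 0.1263 0.1528] th -5.32 rel [-86.2  -1.8   0. ] Ftool [-0.68  0.31  1.26] torq [ 0.02  0.07 -0.02]
```

View pics/s22z.png

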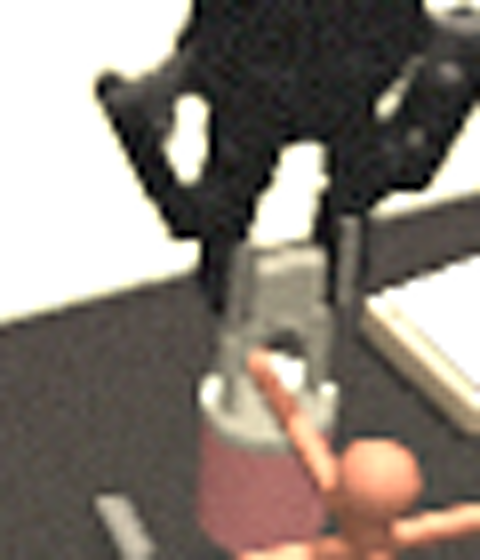

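Run:
```python
from h import *
cs=grab("scene"); u=np.array([np.cos(np.radians(174.7)),np.sin(np.radians(174.7))]); ax=np.array([.5975,.1168])
im=cs["pixels"][135:205,285:345,::-1]; im=cv2.resize(np.clip(im*1.3+10.,0,255).astype(np.uint8),None,fx=8,fy=8,interpolation=cv2.INTER_CUBIC)
def d(P,col):
    a=proj(cs,P)[0]; q=(int((a[0]-285+.5)*8),int((a[1]-135+.5)*8)); cv2.circle(im,q,3,col,-1); return q
for r in(.08,.085,.09,.1,.11): 
    print(r,d(np.r_[ax+r*u,.150],(0,255,0)))
n=np.array([-u[1],u[0]])
# predicted opening outline, at plate centre r=.087, face r=.082, eye z .1693
for off,ez in((.0,.1693),):
  c=ax+.0815*u
  for y,z in((-.006,0),(.006,0),(.013,-.015),(.013,-.032),(-.013,-.032),(-.013,-.015)):
    d(np.r_[c+n*(y+off),ez+z],(255,0,0))
cv2.imwrite("pics/s23z.png",im)
```

```text
0.08 (275, 387)
0.085 (269, 378)
0.09 (264, 368)
0.1 (252, 350)
0.11 (241, 332)
```

View pics/s23z.png

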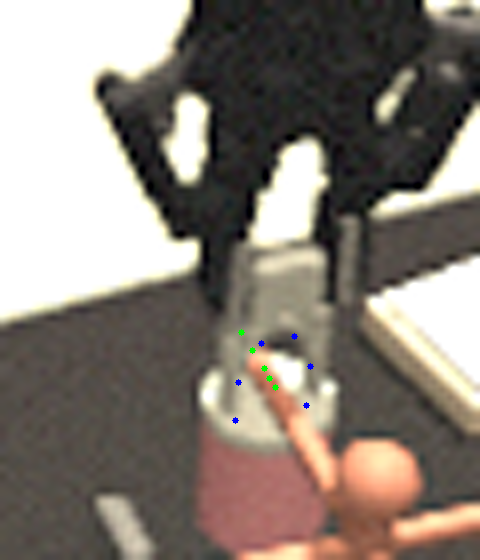

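The arm passes through the middle of the opening: it crosses the plate at about (270,378), between the bar edges at about 238 and 310. Now lowering.

Emit:
step_arm:
  targets:
    - [[0.2, 0, 0, 0.1, 0], [0.2, 0, 0, 0.1, 0], [0.2, 0, 0, 0.1, 0], [0.2, 0, 0, 0.05, 0], [0.2, 0, 0, 0, 0]]

```text
time: 20.83
eef_pos: [0.5124, 0.1263, 0.1379]
tcp_rot: [0.999, -0.046, -0.001, 0.0]
contact_force: [0.3, 0.1, -1.0]
opening: 0.34
```

Emit:
step_arm:
  targets:
    - [[0.2, 0, 0, 0.025, 0], [0.2, 0, 0, 0.025, 0], [0.2, 0, 0, 0, 0]]

```text
time: 21.08
eef_pos: [0.5131, 0.1263, 0.1369]
tcp_rot: [0.999, -0.046, -0.0, 0.0]
contact_force: [-0.4, 0.9, -0.7]
opening: 0.337
```

```bash
python3 st.py
```

```text
t 21.0833 pos [0.5131 0.1263 0.1369] th -5.31 rel [-86.4  -1.9   0. ] Ftool [-0.47 -0.87  0.69] torq [-0.02  0.04  0.06]
```

Emit:
step_arm:
  targets:
    - [[0.2, 0, 0, 0.025, 0], [0.2, 0, 0, 0, 0]]

```text
time: 21.25
eef_pos: [0.5131, 0.1264, 0.1359]
tcp_rot: [0.999, -0.046, -0.0, 0.0]
contact_force: [-0.2, 0.4, -1.5]
opening: 0.343
```

Emit:
step_arm:
  targets:
    - [[0.2, 0, 0, 0.025, 0], [0.2, 0, 0, 0, 0]]

```text
time: 21.42
eef_pos: [0.513, 0.1264, 0.1348]
tcp_rot: [0.999, -0.046, -0.0, -0.0]
contact_force: [-0.2, 0.4, -0.8]
opening: 0.343
```

Emit:
step_arm:
  targets:
    - [[0.2, 0, 0, 0.025, 0], [0.2, 0, 0, 0, 0]]

```text
time: 21.58
eef_pos: [0.513, 0.1263, 0.1337]
tcp_rot: [0.999, -0.046, -0.0, 0.0]
contact_force: [-0.7, 1.1, -0.2]
opening: 0.342
```

```bash
python3 st.py
```

```text
t 21.5833 pos [0.513  0.1263 0.1337] th -5.3 rel [-86.5  -1.9   0. ] Ftool [-0.79 -1.04  0.24] torq [ 0.01 -0.05 -0.  ]
```

Emit:
step_arm:
  targets:
    - [[0.2, 0, 0, 0.02, 0], [0.2, 0, 0, 0, 0]]

```text
time: 21.75
eef_pos: [0.5132, 0.1264, 0.1332]
tcp_rot: [0.999, -0.046, 0.0, -0.0]
contact_force: [0.6, -0.2, -2.2]
opening: 0.34
```

Emit:
step_arm:
  targets:
    - [[0.2, 0, 0, 0.02, 0], [0.2, 0, 0, 0, 0]]

```text
time: 21.92
eef_pos: [0.5133, 0.1264, 0.1331]
tcp_rot: [0.999, -0.046, 0.0, 0.0]
contact_force: [-1.3, 1.1, 3.6]
opening: 0.341
```

```bash
python3 st.py
python3 - <<'E'
from h import *
cs=grab("scene"); x0,y0,x1,y1=285,135,345,205
im=cs["pixels"][y0:y1,x0:x1,::-1]; cv2.imwrite(f"pics/s24z.png",cv2.resize(np.clip(im*1.3+10.,0,255).astype(np.uint8),None,fx=8,fy=8,interpolation=cv2.INTER_CUBIC))
E
```

```text
t 21.9167 pos [0.5133 0.1264 0.1331] th -5.3 rel [-86.3  -1.9  -0. ] Ftool [-1.42 -1.   -3.63] torq [-0.08  0.34  0.01]
```

View pics/s24z.png

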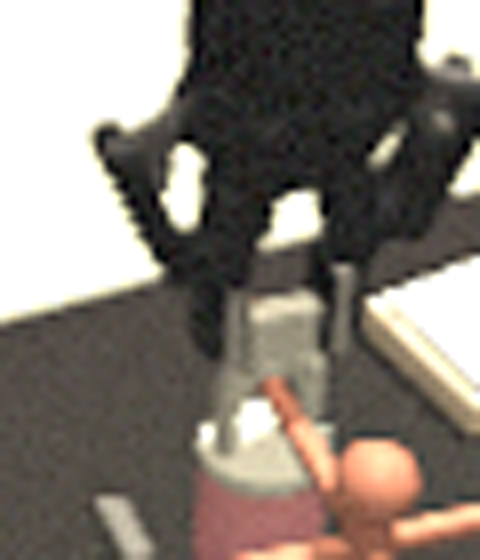

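Contact: the arm now carries the caddy (wrist force +3.6 N), and the notch sits on the arm at (275,385). I'll ease off slightly and release.

Emit:
step_arm:
  targets:
    - [[0.2, 0, 0, -0.012, 0], [0.2, 0, 0, 0, 0], [0.36, 0, 0, 0, 0], [0.42, 0, 0, 0, 0], [0.5, 0, 0, 0, 0], [0.6, 0, 0, 0, 0], [0.6, 0, 0, 0, 0], [0.6, 0, 0, 0, 0]]

```text
time: 22.63
eef_pos: [0.5131, 0.1263, 0.1327]
tcp_rot: [0.999, -0.046, -0.0, 0.0]
contact_force: [-0.1, -0.0, -0.7]
opening: 0.598
```

```bash
python3 st.py
python3 - <<'E'
from h import *
cs=grab("scene"); x0,y0,x1,y1=285,135,345,205
im=cs["pixels"][y0:y1,x0:x1,::-1]; cv2.imwrite(f"pics/s25z.png",cv2.resize(np.clip(im*1.3+10.,0,255).astype(np.uint8),None,fx=8,fy=8,interpolation=cv2.INTER_CUBIC))
E
```

```text
t 22.6333 pos [0.5131 0.1263 0.1327] th -5.31 rel [-86.5  -1.9   0. ] Ftool [-0.13  0.03  0.71] torq [-0.03  0.04 -0.03]
```

View pics/s25z.png

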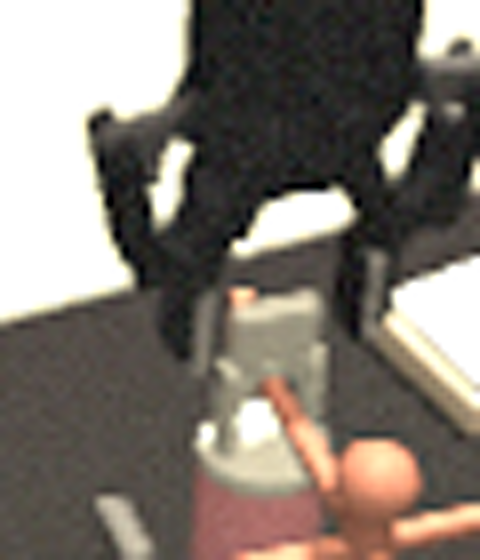

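The fingers are open and clear of the tab on both sides, and the caddy hangs with the hook's tip visible behind it at (242,298). Lifting straight up.

Emit:
step_arm:
  targets:
    - [[0.6, 0, 0, -0.1, 0], [0.6, 0, 0, -0.3, 0], [0.6, 0, 0, -0.6, 0], [0.6, 0, 0, -0.8, 0], [0.6, 0, 0, -0.8, 0], [0.6, 0, 0, -0.8, 0], [0.6, -0.4, 0.6, -0.3, 0], [0.6, -0.4, 0.8, 0, 0], [0.6, -0.4, 0.8, 0, 0], [0.6, -0.2, 0.8, 0, 0]]

```text
time: 23.52
eef_pos: [0.4451, 0.0115, 0.2827]
tcp_rot: [0.999, -0.045, 0.001, 0.0]
contact_force: [0.0, -0.3, 0.3]
opening: 0.601
```

Emit:
step_arm:
  targets:
    - [[0.6, 0, 0.9, 0, 0], [0.6, 0, 0.9, 0, 0], [0.6, 0, 0.9, 0, 0], [0.6, 0, 0.9, 0, 0], [0.6, 0, 0.6, 0, 0], [0.6, 0, 0, 0, 0], [0.6, 0, 0, 0, 0], [0.6, 0, 0, 0, 0], [0.6, 0, 0, 0, 0], [0.6, 0, 0, 0, 0]]

```text
time: 24.35
eef_pos: [0.4309, -0.1541, 0.2811]
tcp_rot: [0.999, -0.045, 0.0, -0.0]
contact_force: [0.6, -0.3, -0.9]
opening: 0.598
```

```bash
python3 st.py
python3 - <<'E'
from h import *
cs=grab("scene"); ct=grab("top"); save(cs,"pics/scene26.png"); save(ct,"pics/top26.png")
im=ct["pixels"][140:260,160:280,::-1]; cv2.imwrite("pics/t26z.png",cv2.resize(im,None,fx=4.8,fy=4.8,interpolation=cv2.INTER_CUBIC))
im=cs["pixels"][150:270,270:390,::-1]; cv2.imwrite("pics/s26z.png",cv2.resize(im,None,fx=4.8,fy=4.8,interpolation=cv2.INTER_CUBIC))
E
```

```text
t 24.35 pos [ 0.4309 -0.1541  0.2811] th -5.19 rel [-1.429e+02  2.847e+02 -1.000e-01] Ftool [0.63 0.26 0.88] torq [-0.03  0.05 -0.02]
```

View pics/t26z.png

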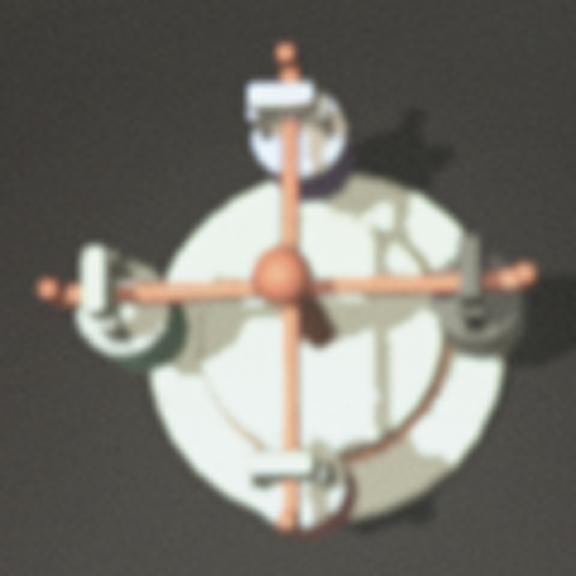

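View pics/s26z.png

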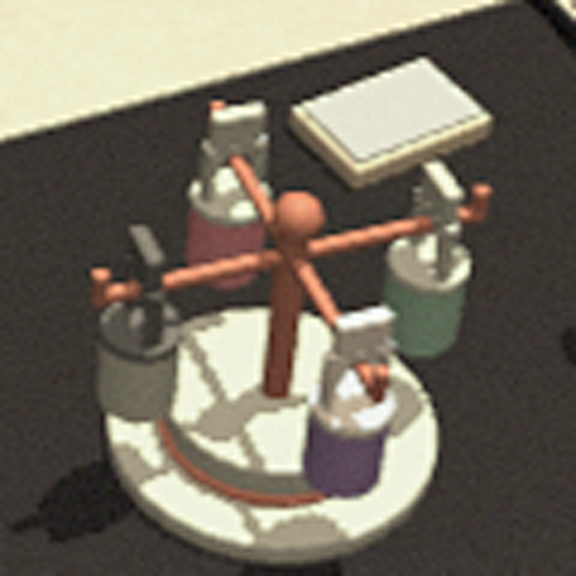

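View pics/scene26.png

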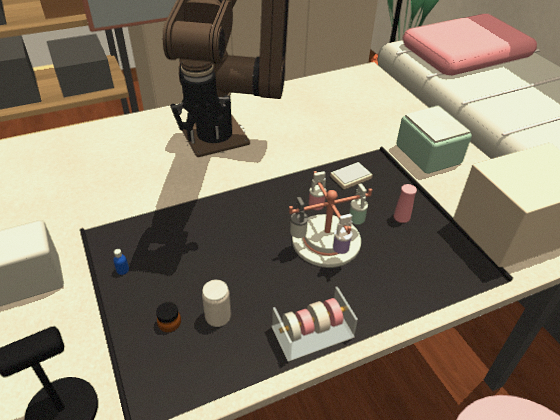

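All four caddies hang and the bystanders look untouched. A numeric check of heights, comparing two frames for stillness, and then I'll sign off.

Run:
```python
from h import *
u=np.array([np.cos(np.radians(174.7)),np.sin(np.radians(174.7))]); ax=np.array([.5975,.1168]); n=np.array([-u[1],u[0]])
C=[]
for i in range(2):
  for nm in("top","scene"):
    c=grab(nm); C.append(c); P=cloud(c).reshape(-1,3); d=P[:,:2]-ax; a=d@u; b=d@n
    for k,(p,q) in dict(pink=(a,b),lilac=(-a,-b),mint=(-b,a),white=(b,-a)).items():
        m=(p>.07)&(p<.1)&(abs(q)<.025)&(P[:,2]>.168)&(P[:,2]<.2)
        if m.sum()>4: print(i,nm,k,m.sum(),"r",np.median(p[m]).round(4),"lat",np.percentile(q[m],[5,95]).round(4),"ztop",np.percentile(P[m,2],[80,95]).round(4))
d=cv2.absdiff(C[1]["pixels"],C[3]["pixels"])[150:270,270:390]; print("frame diff",d.mean(),d.max())
```

```text
0 top pink 74 r 0.0858 lat [-0.0149  0.0128] ztop [0.1791 0.1806]
0 top lilac 73 r 0.0833 lat [-0.0141  0.0138] ztop [0.1789 0.1799]
0 top mint 74 r 0.0858 lat [-0.0137  0.0141] ztop [0.1788 0.18  ]
0 top white 70 r 0.0858 lat [-0.0146  0.0129] ztop [0.1789 0.18  ]
0 scene pink 63 r 0.0851 lat [-0.0137  0.0149] ztop [0.1794 0.1817]
0 scene lilac 74 r 0.0864 lat [-0.0158  0.0136] ztop [0.1797 0.1812]
0 scene mint 56 r 0.084 lat [-0.0151  0.0123] ztop [0.1795 0.1815]
0 scene white 52 r 0.088 lat [-0.0132  0.0145] ztop [0.1799 0.1813]
1 top pink 72 r 0.0856 lat [-0.015   0.0123] ztop [0.1789 0.1803]
1 top lilac 73 r 0.0831 lat [-0.014   0.0137] ztop [0.1787 0.1799]
1 top mint 79 r 0.0856 lat [-0.0135  0.0148] ztop [0.1781 0.1799]
1 top white 71 r 0.0857 lat [-0.0147  0.0132] ztop [0.1788 0.1793]
1 scene pink 62 r 0.0848 lat [-0.0132  0.0148] ztop [0.1792 0.18  ]
1 scene lilac 73 r 0.0866 lat [-0.0158  0.0132] ztop [0.1795 0.1815]
1 scene mint 58 r 0.0834 lat [-0.0147  0.0129] ztop [0.1796 0.182 ]
1 scene white 51 r 0.0881 lat [-0.0142  0.015 ] ztop [0.1801 0.1814]
frame diff 2.5097453703703705 33
```

```bash
python3 -c "
from plant import sign_off
print(sign_off())"
```

```text
the job is handed in; nothing more can be done
None
```

The pink caddy is hanging on the once-empty hook, released and at rest. I handed the job in at about 24.5 s of the 70 s allowed; the hand-in gives no verdict.

**What I did:** I pushed the empty arm anticlockwise with shut fingers until the force jumped, held it on the stop at about 6.5 N of push, and backed off. After springing back, the arm points about 5° off world −x. I then gripped the pink caddy by its tab, slid its opening over the upturned end, lowered it until the arm took the weight, released it and moved the robot clear.

**What the last checks showed:**
- **Height:** the pink tab's top reads 0.179–0.181 m in both cameras, the same as the other three caddies to within about 1 mm.
- **Position:** it hangs 85 mm out from the axis and is centred on the arm to within about 1 mm.
- **Stillness:** heights and positions did not change between two sets of pictures. I took the frame difference to be camera noise.
- **Surroundings:** the other caddies are on their hooks. The bystanders look untouched, but I checked that only by eye.

**What disagreed:** the fingertips sat about 24 mm higher than the reported TCP. Because of this my first push passed over the arm without touching it. I measured the offset from the images and allowed for it afterwards.

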